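# Make up a sampling kit and a staining kit

### The job

Make up two kits in the grey trays. The tray with one square recess is the sampling kit: lay the slim ball pen in its slot and stand the yellow-lidded sample cup in its recess. The tray with two square recesses is the staining kit: lay the thick marker in its slot, and stand the white dropper bottle in the smaller recess and the wide brown bottle in the larger one; knock nothing over, and leave the small brown dropper bottle, the timer and the gel tube where they are.

Things in the scene. Friction and masses are not known exactly. Their poses are not given: they have to be found in the camera images.
- sampling_tray: sampling kit: flat grey tray, black-lined recesses, 148 x 188 x 12 mm, fixed. Origin: centre of underside; y the long way, z up, -x (slot edge) towards the robot. In tray frame, mm: one square recess 72 x 72, centre (22, 0), floor at z = 4; slot 164 long (y) x 36, centre (-46, 0), floor at z = 7.
- staining_tray: staining kit: flat grey tray, black-lined recesses, 148 x 188 x 12 mm, fixed. Origin: centre of underside; y the long way, z up, -x (slot edge) towards the robot. In tray frame, mm: smaller recess 64 x 64, centre (22, 52); larger 76 x 76, centre (22, -44); floors at z = 4; slot 164 long (y) x 36, centre (-46, 0), floor at z = 7. Bottles standing here leave little room for a gripper over the slot.
- sample_cup_mid (a point): white sample cup with a yellow screw lid (fixed on), 70 mm high, standing; lid 58 mm across from 56 mm up to the top, body below it tapering from 52 mm down to about 42 mm; about 22 g. Point: on its axis, half-way up (35 mm above its underside); z along its axis, up.
- dropper_bottle_mid (a point): white plastic dropper bottle with a pointed blue cap, standing, 98 mm high; round body 36 mm across up to 68 mm, above that a narrow neck and tip; about 50 g. Point: on its axis, half-way up (49 mm above its underside); z along its axis, up.
- brown_jar_mid (a point): wide brown bottle with a broad blue screw cap, standing, 88 mm high, 47 mm across body, 45 mm cap; about 90 g. Point: on its axis, half-way up (44 mm above its underside); z along its axis, up.
- pen_mid (a point): slim teal ball pen, 142 mm long, 12 mm wide, 10 mm high, lying; about 15 g. Point: at its centre, 5 mm above its underside. Its y axis runs along its length.
- marker_mid (a point): thick marker with a blue cap, 135 mm long, 17 mm wide, 16 mm high, lying; about 20 g. Point: at its centre, 8 mm above its underside. Its y axis runs along its length.
- oil_dropper_mid (a point): bystander: small brown glass bottle with a black rubber dropper bulb, 34 mm across, 102 mm high, standing loose. Point: on its axis, 51 mm above its underside.
- timer_mid (a point): bystander: white bench timer lying flat, 66 x 66 x 18 mm, loose. Point: at its centre, 9 mm above its underside.
- gel_tube_mid (a point): bystander: cream squeeze tube with a red cap, lying, 40 x 136 x 27 mm, loose. Point: at its centre, 13.5 mm above its underside. Its y axis runs along its length.
Not all that is in view belongs to the job. Leave any orange or turquoise look-alike of the part that bears dropper_bottle_mid alone.

How it is judged:
At the end, for the whole second after the job is handed in: Cup, white dropper bottle and brown bottle stand upright on the floors of their recesses (within 16 mm of the centre in tray x and y, cup 18, brown bottle 17; 0.1 rad); pen and marker lie level in the slots of their trays (14 mm across, 20 mm along, 0.2 rad); heights within 6 mm; all at rest (x of sample_cup_mid in the frame of sampling_tray between 0.004 and 0.04 m and y of sample_cup_mid in the frame of sampling_tray between -0.018 and 0.018 m and z of sample_cup_mid in the frame of sampling_tray between 0.033 and 0.045 m and linear speed of each of sample_cup, dropper_bottle, brown_jar, pen, marker below 0.02 m/s and angle between each of sample_cup_mid, dropper_bottle_mid, brown_jar_mid's own z axis and vertical below 0.1 rad and x of dropper_bottle_mid in the frame of staining_tray between 0.006 and 0.038 m and y of dropper_bottle_mid in the frame of staining_tray between 0.036 and 0.068 m and z of dropper_bottle_mid in the frame of staining_tray between 0.047 and 0.059 m and x of brown_jar_mid in the frame of staining_tray between 0.005 and 0.039 m and y of brown_jar_mid in the frame of staining_tray between -0.061 and -0.027 m and z of brown_jar_mid in the frame of staining_tray between 0.042 and 0.054 m and x of pen_mid in the frame of sampling_tray between -0.06 and -0.032 m and y of pen_mid in the frame of sampling_tray between -0.02 and 0.02 m and z of pen_mid in the frame of sampling_tray between 0.006 and 0.018 m and angle between the y axis of pen_mid and the y axis of sampling_tray, either way round below 0.2 rad and angle between pen_mid's own y axis and vertical between 1.5108 and 1.6308 rad and x of marker_mid in the frame of staining_tray between -0.06 and -0.032 m and y of marker_mid in the frame of staining_tray between -0.02 and 0.02 m and z of marker_mid in the frame of staining_tray between 0.009 and 0.021 m and angle between the y axis of marker_mid and the y axis of staining_tray, either way round below 0.2 rad and angle between marker_mid's own y axis and vertical between 1.5108 and 1.6308 rad); the robot touches nothing.
It fails at once if a bottle or the cup is knocked over (angle between any of sample_cup_mid, dropper_bottle_mid, brown_jar_mid, oil_dropper_mid's own z axis and vertical above 0.8 rad).
It fails at once if the brown dropper bottle, the timer or the gel tube is moved by more than 25 mm (distance of any of oil_dropper_mid, timer_mid, gel_tube_mid from where it was at the start of the episode above 0.025 m).
It also fails if it takes over 128 s, if anything falls off the work surface, if the arm or the gripper's body presses on something with over 40 N, if the wrist force passes 120 N, or if a joint passes its speed limit or range.

### The arm

A 6-joint arm with a two-finger parallel gripper is mounted at the origin on a cart in front of the work surface, level with it; the furniture and walls round the work are solid. World frame = base frame: x ahead of the robot, y to its left, z up, the work surface at z = 0. Lengths are in m, angles in rad, forces in N, time in s.
With the tool pointing down it reaches from about 0.35 to 0.975 m from the base axis. Payload 4.9 kg.
Tool frame: the origin (TCP) lies on the mounting face of the last link; the fingertips stand 173 mm ahead of it and the grasp point (between the pads) lies 155 mm ahead of it; x points along the fingers, z is the direction in which the jaws open and shut, and the axes are right-handed (so a half turn about x gives the same grasp; the last joint's range is limited). The gripper opens to 85 mm and grips with 20 to 120 N. Pads are 22 mm wide; open, the fingers measure 114 mm over their backs; the gripper's body (76 mm by 85 mm) begins 54 mm behind the grasp point. The pads swing forward as they close: fully open they stand 13 mm farther back than shut.
Start: joints at [-1.318, 0.053, 1.613, -0, 1.476, -0.119], TCP at [0.227, -0.582, 0.405] pointing down, gripper open.
Joint ranges: [-3.01, 3.01], [-1.01, 2.22], [0.06, 2.58], [-1.02, 4.17], [0.09, 2.62], [-3.14, 3.14]. Speed limits (rad/s): [2.57, 2.57, 3.14, 3.14, 3.14, 3.14].

### API

Orientations are given as a rotation vector (axis times angle).
In Python, from station import get_obs, get_image, get_calibration, finish_job, look_for, masks_of, tip_of gives the robot as it stands.
- The arm moves only by the tool carry_out, never from a script. Its argument "increments" is a list of rows, each a list of 3 entries, a list of its own where there are three numbers: the turn, a rotation vector about the world's x, y, z in units of 0.1 rad (1.0 is 0.1 rad), then the shift along the world's x, y, z in units of 20 mm (1.0 is 20 mm), then the opening, from 0 (shut) to 1 (fully open). A call has 1 to 8 rows; each row shifts and turns the pose as measured when the row begins; what a row does not reach is not made up. A row lasts 1/10 s, in which the tool goes at most 50 mm and 8.59 degrees, less where a joint would pass 70% of its speed; a pose out of reach is approached as far as the arm can. A call with a number of a shift or a turn outside -1 to 1 is refused whole. A call with a gripper value outside its range is refused whole. The fingers move at their own pace and stop on an object; "squeeze" is the grip in N (left out, the last holds). Time passes only in rows, so rows that do not move let the fingers close. It gives the time, the measured TCP pose, the force and the opening at its end, in the units of the state.
- get_obs(): the state, without advancing time (a new reading comes with each control period).
- get_image(name): name is "scene" or "top" or "wrist"; returns (picture, depth): 420x560x3 uint8, blue, green, red; 420x560 float32, m along the optical axis (not along the pixel's ray), 0 where there is no reading.
- get_calibration(name): a dict with "fx", "fy", "cx", "cy" (pixels), "position" and "orientation" of the camera in the world. Camera axes: x right, y down, z forward; pixel columns grow to the right and rows downward; lengths in m; the calibration is good to about 2 mm. A picture is of the moment at which its call begins: read the wrist's pose just before it. get_calibration takes no time and is no camera call; for the wrist camera it gives the pose at the moment of the call.
- finish_job(): hands the job in, once; it reports no verdict.
Trained networks look in the newest picture that a camera, given by its name, has taken for a name from the list of things; names that differ only in an ending like _2 or _b are one class to them, and where a whole thing is asked for, a point or a joint stands for the part that bears it (a point fixed in the world has none). Each returns a list of dicts, best first, with "p" (0 to 1); they miss things now and then, are a little off and sometimes report something else, mostly with a low value. They report only what shows in the picture. A call takes as long as a camera call. They do not tell look-alikes from the thing itself.
- look_for(camera, query): "centre" ([column, row] in pixels, amid what is visible of it).
- masks_of(camera, query): "region" (420x560 bool, what is visible of it) and "centre" ([column, row] in pixels, amid what is visible of it).
- tip_of(camera, query): "centre" ([column, row] in pixels: a listed point, or the origin of a listed thing).
The state is a dict: "t": time; "q": joint angles; "dq": joint speeds; "effort": joint torques, N m; "tool_pos": TCP position; "tool_rot": TCP orientation; "contact_force": force on the tool from outside, world axes, zero at the start; "wrist_torque": the same for the moment, N m; "opening": finger opening in m.
Only numpy, scipy, OpenCV 4.12 (cv2) and the standard library are available. Lean on these libraries where they do the work, as an engineer would, in place of code of your own. Each camera call takes 0.05 s, during which the arm holds its last target.

## Working session

There is one attempt and no reset: what is moved stays moved. The work goes in short steps, Python scripts to look and compute and a tool call to move; the robot and the scene stay as the last step left them, time stands still between calls to the robot, and variables do not carry over. Pictures are saved under pics/ and viewed, and the job is handed in when it is done.

Besides the shell and the picture viewer there is one more tool, called after "Call:" as name(argument=value, ...) on one line, values as JSON. carry_out: Moves the arm, as the interface text tells. Shifts and turns lie within -1 to 1; 1 stands for 20 mm of shift or 0.1 rad of turn. Its arguments: {"type":"object","properties":{"increments":{"type":"array","items":{"type":"array"}},"squeeze":{"type":"number"}},"required":["increments"]}

```bash
mkdir -p pics; ls; cat > h.py <<'E'
import numpy as np, cv2
from scipy.spatial.transform import Rotation as R
from station import *
def cal(n):
    c=get_calibration(n); o=np.array(c["orientation"])
    Rm=R.from_rotvec(o).as_matrix() if o.size==3 else (o if o.shape==(3,3) else R.from_quat(o).as_matrix())
    return c,Rm,np.array(c["position"])
def ray(n,px):
    c,Rm,p=cal(n)
    d=np.array([(px[0]-c["cx"])/c["fx"],(px[1]-c["cy"])/c["fy"],1.])
    return p,Rm@d
def atz(n,px,z):
    p,d=ray(n,px); return p+d*(z-p[2])/d[2]
def cloud(n,depth,mask):
    c,Rm,p=cal(n)
    v,u=np.nonzero(mask&(depth>0)); z=depth[v,u]
    P=np.stack([(u-c["cx"])/c["fx"]*z,(v-c["cy"])/c["fy"]*z,z],1)
    return P@Rm.T+p
def proj(n,X):
    c,Rm,p=cal(n); q=(np.asarray(X)-p)@Rm
    return np.array([c["cx"]+c["fx"]*q[0]/q[2],c["cy"]+c["fy"]*q[1]/q[2]])
E
python3 - <<'E'
from h import *
print(get_obs())
for n in("scene","top","wrist"):
    print(get_calibration(n)); im,d=get_image(n); cv2.imwrite(f"pics/{n}0.png",im)
E
```

```text
pics
{'t': 0.0, 'q': array([-1.31795544e+00,  5.33350551e-02,  1.61429227e+00, -2.11539172e-05,
        1.47596425e+00, -1.18965832e-01]), 'dq': array([ 0.00167119, -0.00221062,  0.00069438, -0.00021526,  0.00129064,
       -0.00140431]), 'effort': array([ 1.94059639e-04, -3.93685985e+01, -3.70175529e+01, -1.33215194e-04,
        7.17879055e-03,  1.86138518e-07]), 'tool_pos': array([ 0.22701265, -0.58202658,  0.4034772 ]), 'tool_rot': array([ 0.93238005,  1.36402119, -0.93023446]), 'contact_force': array([-0.59720392, -0.12283517,  0.03338472]), 'wrist_torque': array([-0.03147876, -0.0150472 , -0.01601484]), 'opening': 0.08522441824042906}
{'fx': 435.7845253363875, 'fy': 435.7845253363875, 'cx': 273.37906550633255, 'cy': 211.11469185684388, 'position': array([-0.402277  ,  0.4658035 ,  0.90221813]), 'orientation': array([-1.31541687,  2.10990068, -1.00501747])}
{'fx': 453.4682695370754, 'fy': 453.4682695370754, 'cx': 281.5563189123382, 'cy': 214.57304553284905, 'position': array([4.02974833e-01, 1.41711264e-03, 1.55033164e+00]), 'orientation': array([-2.17128017,  2.19211847, -0.11375079])}
{'fx': 303.2840765416319, 'fy': 303.2840765416319, 'cx': 280.14957206339295, 'cy': 209.17984139217035, 'position': array([ 0.30636311, -0.55092133,  0.37308259]), 'orientation': array([ 2.35763783, -1.61068033, -0.27499855])}
```

View pics/top0.png

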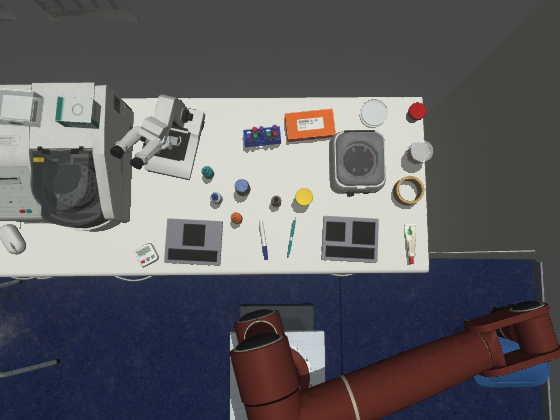

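View pics/scene0.png

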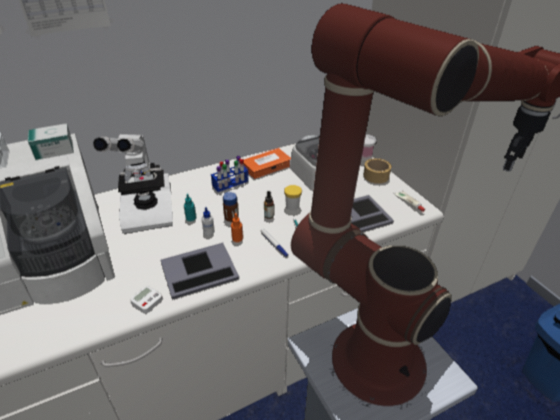

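```bash
python3 - <<'E'
from h import *
im,d=get_image("top")
print(np.round(R.from_rotvec(get_obs()['tool_rot']).as_matrix(),2))
H=dict(sampling_tray=.0,staining_tray=.0,sample_cup_mid=.035,dropper_bottle_mid=.049,brown_jar_mid=.044,pen_mid=.005,marker_mid=.008,oil_dropper_mid=.051,timer_mid=.009,gel_tube_mid=.0135)
for k,z in H.items():
    for t in tip_of("top",k)[:3]: print(k,"tip",round(t["p"],2),np.round(t["centre"]),np.round(atz("top",t["centre"],z),3))
    for t in masks_of("top",k)[:3]:
        P=cloud("top",d,t["region"]); 
        m=P[:,:2].mean(0); w,V=np.linalg.eigh(np.cov(P[:,:2].T))
        zt=np.percentile(P[:,2],95); T=P[P[:,2]>zt-.012]
        r=cv2.minAreaRect(P[:,:2].astype(np.float32)*1000)
        print("   mask",round(t["p"],2),np.round(t["centre"]),np.round(m,3),"ztop",round(zt,3),"topc",np.round((T.min(0)+T.max(0))[:2]/2,3),"ang",round(np.degrees(np.arctan2(V[1,1],V[0,1])),1),np.round(r[0]),np.round(r[1]),round(r[2],1))
E
```

```text
[[-0.    0.93  0.36]
 [ 0.    0.36 -0.93]
 [-1.    0.   -0.  ]]
sampling_tray tip 0.61 [191. 241.] [0.456 0.29  0.   ]
   mask 0.75 [189. 239.] [0.454 0.28 ] ztop 0.017 topc [0.456 0.28 ] ang 84.5 [455. 280.] [190. 148.] 86.4
staining_tray tip 0.59 [351. 241.] [ 0.449 -0.259  0.   ]
   mask 0.92 [350. 240.] [ 0.458 -0.253] ztop 0.016 topc [ 0.457 -0.253] ang 82.5 [ 458. -255.] [198. 155.] 87.0
sample_cup_mid tip 0.7 [304. 198.] [ 0.597 -0.098  0.035]
   mask 0.59 [354. 240.] [ 0.459 -0.253] ztop 0.016 topc [ 0.459 -0.253] ang 86.0 [ 459. -252.] [189. 148.] 86.4
dropper_bottle_mid tip 0.59 [207. 172.] [0.684 0.228 0.049]
dropper_bottle_mid tip 0.57 [236. 215.] [0.538 0.13  0.049]
dropper_bottle_mid tip 0.42 [215. 196.] [0.604 0.202 0.049]
   mask 0.43 [236. 216.] [0.528 0.13 ] ztop 0.088 topc [0.53  0.132] ang 99.2 [529. 131.] [32. 33.] 0.6
   mask 0.4 [216. 200.] [0.595 0.197] ztop 0.087 topc [0.599 0.2  ] ang 69.1 [598. 203.] [36. 42.] 4.9
brown_jar_mid tip 0.67 [242. 184.] [0.642 0.111 0.044]
   mask 0.64 [291. 237.] [ 0.474 -0.053] ztop 0.015 topc [ 0.471 -0.054] ang 170.0 [472. -
[... 455 characters left out ...]
ker_mid tip 0.48 [263. 240.] [0.456 0.044 0.008]
   mask 0.49 [263. 238.] [0.457 0.043] ztop 0.021 topc [0.457 0.043] ang -172.6 [457.  43.] [130.  15.] 7.2
oil_dropper_mid tip 0.67 [275. 201.] [0.585 0.001 0.051]
   mask 0.53 [277. 203.] [ 0.582 -0.001] ztop 0.101 topc [ 0.587 -0.   ] ang 85.8 [584.  -1.] [29. 30.] 17.3
timer_mid tip 0.75 [147. 254.] [0.415 0.435 0.009]
   mask 0.58 [145. 253.] [0.412 0.435] ztop 0.023 topc [0.411 0.436] ang 108.2 [413. 436.] [66. 63.] 29.5
   mask 0.73 [265. 238.] [0.459 0.042] ztop 0.021 topc [0.458 0.043] ang -172.2 [458.  42.] [127.  16.] 8.2
   mask 0.68 [406. 236.] [ 0.45  -0.456] ztop 0.025 topc [ 0.43  -0.457] ang 177.8 [ 441. -460.] [133.  40.] 1.4
```

The top view shows the sampling tray at about (193,241) px with one recess, and the staining tray at about (350,240) px with two. The white dropper with the blue cap is at (215,197), with look-alikes at (236,217) orange and (207,172) turquoise. The jar is at (242,186), the oil dropper at (276,201), the cup at (304,197), the marker at (263,240) and the pen at (291,238). Next I'll measure the trays and sticks more exactly.

```bash
python3 - <<'E'
from h import *
im,d=get_image("top")
cv2.imwrite("pics/topz.png",cv2.resize(im[150:275,125:425],None,fx=2.6,fy=2.6,interpolation=cv2.INTER_CUBIC))
g=im.max(2)
def comps(mask,z,nm,amin=60):
    n,l,s,c=cv2.connectedComponentsWithStats(mask.astype(np.uint8))
    for i in range(1,n):
        if s[i,4]<amin: continue
        v,u=np.nonzero(l==i)
        pts=np.array([atz("top",(a,b),z)[:2] for a,b in zip(u,v)])*1000
        r=cv2.minAreaRect(pts.astype(np.float32))
        print(nm,s[i,:].tolist(),np.round(r[0],1),np.round(r[1]),round(r[2],1),"mean",np.round(pts.mean(0),1))
for x0 in(160,318):
    roi=np.zeros(g.shape,bool); roi[212:270,x0:x0+66]=1
    comps(roi&(g<60),.010,"dark")
    comps(roi&(g<150),.012,"tray",500)
b,gg,r=[im[...,i].astype(int) for i in range(3)]
sat=im.max(2).astype(int)-im.min(2)
roi=np.zeros(g.shape,bool); roi[212:262,253:302]=1
comps(roi&((sat>40)|(g<150)),.006,"stick",15)
roi=np.zeros(g.shape,bool); roi[180:215,290:320]=1
comps(roi&(sat>90),.07,"cup",15)
for n,reg in(("jar",(150,205,228,256)),("drop",(185,208,206,226))):
    roi=np.zeros(g.shape,bool); a,bb,c,dd=reg; roi[a:bb,c:dd]=1
    comps(roi&(b-r>40),.088 if n=="jar" else .075,n,10)
E
```

```text
dark [183, 224, 22, 22, 442] [476.8 278.1] [71. 71.] 85.8 mean [476.9 278.2]
dark [168, 249, 49, 13, 509] [409.  282.6] [163.  35.] 86.5 mean [408.9 282.3]Traceback (most recent call last):
  File "<stdin>", line 16, in <module>
  File "<stdin>", line 10, in comps
  File "h.py", line 13, in atz
    p,d=ray(n,px); return p+d*(z-p[2])/d[2]
        ~~~^^^^^^
  File "h.py", line 9, in ray
    c,Rm,p=cal(n)
           ~~~^^^
  File "h.py", line 5, in cal
    c=get_calibration(n); o=np.array(c["orientation"])
ValueError: time passes only in moves, steps and waits
```

View pics/topz.png

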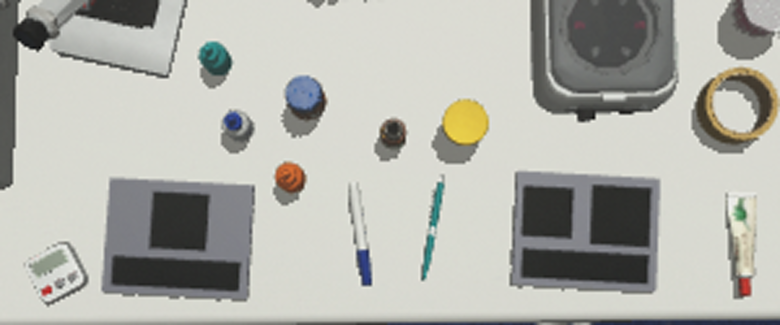

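Call:
carry_out(increments=[[[0,0,0],[0.5,1,0],1],[[0,0,0],[0.5,1,0],1],[[0,0,0],[0.5,1,0],1],[[0,0,0],[0.5,1,0],1],[[0,0,0],[0.5,1,0],1],[[0,0,0],[0.5,1,0],1],[[0,0,0],[0.5,1,0],1],[[0,0,0],[0.5,1,0],1]], squeeze=30)

```text
t: 2.05
tool_pos: [0.3078, -0.4184, 0.4047]
tool_rot: [0.934, 1.36, -0.935]
contact_force: [0.7, -0.0, -0.5]
opening: 0.0854
```

```bash
python3 - <<'E'
s=open('h.py').read()
s=s.replace("def cal(n):\n","_C={}\ndef cal(n):\n    if n in _C: return _C[n]\n").replace("    return c,Rm,np.array(c[\"position\"])","    _C[n]=(c,Rm,np.array(c[\"position\"])); return _C[n]")
open('h.py','w').write(s)
E
cat > comps.py <<'E'
from h import *
im,d=get_image("top")
cv2.imwrite("pics/top1.png",im)
g=im.max(2)
def comps(mask,z,nm,amin=60):
    n,l,s,c=cv2.connectedComponentsWithStats(mask.astype(np.uint8))
    for i in range(1,n):
        if s[i,4]<amin: continue
        v,u=np.nonzero(l==i)
        pts=np.array([atz("top",(a,b),z)[:2] for a,b in zip(u,v)])*1000
        r=cv2.minAreaRect(pts.astype(np.float32))
        print(nm,s[i,:].tolist(),np.round(r[0],1),np.round(r[1]),round(r[2],1),"mean",np.round(pts.mean(0),1))
for x0 in(160,318):
    roi=np.zeros(g.shape,bool); roi[212:270,x0:x0+66]=1
    comps(roi&(g<60),.010,"dark")
    comps(roi&(g<150),.012,"tray",500)
b,gg,r=[im[...,i].astype(int) for i in range(3)]
sat=im.max(2).astype(int)-im.min(2)
roi=np.zeros(g.shape,bool); roi[212:262,253:302]=1
comps(roi&((sat>40)|(g<150)),.006,"stick",15)
roi=np.zeros(g.shape,bool); roi[180:215,290:320]=1
comps(roi&(sat>90),.07,"cup",15)
for n,reg in(("jar",(150,205,228,256)),("drop",(185,208,206,226))):
    roi=np.zeros(g.shape,bool); a,bb,c,dd=reg; roi[a:bb,c:dd]=1
    comps(roi&(b-r>40),.088 if n=="jar" else .075,n,10)
E
python3 comps.py
```

```text
dark [183, 224, 22, 22, 442] [476.8 278.1] [71. 71.] 85.8 mean [476.9 278.2]
dark [168, 249, 49, 13, 510] [409.  282.6] [163.  35.] 86.5 mean [409.  282.4]
tray [164, 219, 59, 47, 2487] [452.5 278.6] [189. 151.] 86.5 mean [452.5 278.4]
dark [326, 222, 19, 19, 340] [ 484.6 -202.1] [61. 62.] 88.7 mean [ 484.1 -202.6]
dark [352, 222, 23, 23, 480] [ 478.1 -298.5] [74. 75.] 86.1 mean [ 478.1 -298.6]
dark [326, 246, 48, 13, 502] [ 413.2 -249.8] [161.  35.] 86.4 mean [ 413.1 -250.4]
tray [321, 216, 57, 47, 2457] [ 456.5 -249.9] [190. 151.] 86.3 mean [ 456.5 -250. ]
stick [290, 220, 6, 18, 53] [495.3 -56.5] [12. 58.] 79.8 mean [495.2 -57.4]
stick [287, 240, 5, 18, 47] [426.7 -44.1] [10. 59.] 78.0 mean [428.7 -44.6]
stick [262, 245, 6, 15, 69] [415.8  38.5] [17. 47.] 89.6 mean [415.6  37.8]
cup [295, 188, 18, 18, 233] [596.1 -92.7] [55. 55.] 25.7 mean [595.8 -93.5]
jar [235, 179, 13, 13, 128] [633.2 111.4] [39. 39.] 89.5 mean [632.  110.9]
drop [211, 193, 7, 7, 33] [599.6 200.8] [19. 18.] 44.6 mean [599.9 200.7]
```

Call:
carry_out(increments=[[[0,0,-1],[0.4,1,0],1],[[0,0,-1],[0.4,1,0],1],[[0,0,-1],[0.4,1,0],1],[[0,0,-1],[0.4,1,0],1],[[0,0,-1],[0.4,1,0],1],[[0,0,-0.6],[0.4,1,0],1],[[0,0,0],[0.4,1,0],1],[[0,0,0],[0.4,1,0],1]])

```text
t: 2.9
tool_pos: [0.3741, -0.2518, 0.4059]
tool_rot: [1.366, 1.094, -1.366]
contact_force: [1.5, 0.0, 0.5]
opening: 0.0856
```

Call:
carry_out(increments=[[[0,0,0],[0.4,1,0],1],[[0,0,0],[0.4,1,0],0.7],[[0,0,0],[0.4,1,0],0.6],[[0,0,0],[0.4,1,0],0.6],[[0,0,0],[0.4,1,0],0.6],[[0,0,0],[0.4,1,0],0.6],[[0,0,0],[0.4,1,-0.5],0.6],[[0,0,0],[0.4,1,-0.5],0.6]])

```text
t: 3.7
tool_pos: [0.4402, -0.0864, 0.3891]
tool_rot: [1.368, 1.085, -1.363]
contact_force: [0.7, 0.2, -0.2]
opening: 0.051
```

```bash
cat > w.py <<'E'
import sys
from h import *
o=get_obs()
im,d=get_image("wrist"); 
cv2.imwrite(f"pics/{sys.argv[1]}.png",im)
M=R.from_rotvec(o['tool_rot']).as_matrix()
print("t",o['t'],"tcp",np.round(o['tool_pos'],4),"yaw z",round(np.degrees(np.arctan2(M[1,2],M[0,2])),2),"x",np.round(M[:,0],3),"q",np.round(o['q'],2),"open",o['opening'],"F",o['contact_force'].round(1))
E
python3 w.py w1
```

```text
t 3.7 tcp [ 0.4402 -0.0864  0.3891] yaw z -102.5 x [ 0.01  -0.008 -1.   ] q [-0.36 -0.39  2.03 -0.    1.49  1.43] open 0.05099217836645516 F [ 0.7  0.2 -0.2]
```

View pics/w1.png

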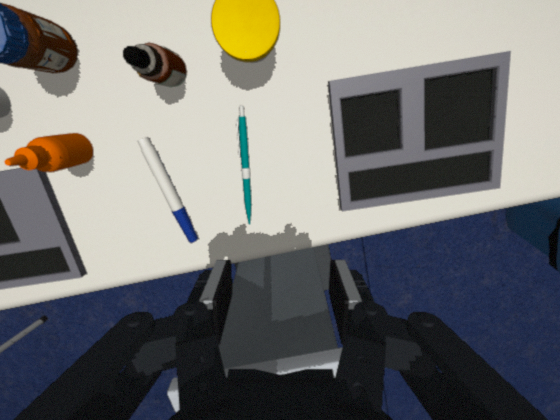

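The wrist view shows the pen from (241,107) to (249,222), the marker from (143,140) to (193,242), and the staining tray's slot from (350,195) to (492,155). I'll turn these into world positions.

```bash
cat > pt.py <<'E'
from h import *
def ends(m,z):
    v,u=np.nonzero(m); P=np.array([atz("wrist",(a,b),z)[:2] for a,b in zip(u,v)])*1000
    r=cv2.minAreaRect(P.astype(np.float32)); return np.round(r[0],1),np.round(r[1],1),round(r[2],1)
E
python3 - <<'E'
from pt import *
im,d=get_image("wrist")
hsv=cv2.cvtColor(im,cv2.COLOR_BGR2HSV)
def show(n,m,z,amin=150):
    k,l,s,c=cv2.connectedComponentsWithStats(m.astype(np.uint8))
    for i in range(1,k):
        if s[i,4]>amin: print(n,s[i].tolist(),ends(l==i,z))
for a,b,z in(((241,105),(249,224),.004),((143,138),(193,243),.008)):
    A=atz("wrist",a,z);B=atz("wrist",b,z);print((A+B)/2,np.linalg.norm(A-B),np.degrees(np.arctan2(*(A-B)[1::-1])))
g=im.max(2); roi=np.zeros(g.shape,bool); roi[50:215,325:515]=1
show("dark",roi&(g<50),.010)
roi[:]=0; roi[95:230,230:262]=1
show("pen",roi&(hsv[...,1]>90)&(g>50),.005)
roi[:]=0; roi[0:70,205:285]=1
show("cup",roi&(hsv[...,1]>150)&(g>150),.068)
E
```

```text
[ 0.46467108 -0.04972529  0.004     ] 0.14094785399883394 -10.630356599133181
[0.4551967  0.04575064 0.008     ] 0.13718250597847806 6.515701828476648
dark [429, 67, 73, 82, 4959] (array([ 478. , -299.7]), array([75. , 75.3]), 86.6)
dark [345, 89, 59, 67, 3329] (array([ 484.1, -203. ]), array([62.6, 62.9]), 86.2)
dark [352, 152, 143, 48, 3986] (array([ 412.5, -250.9]), array([163.1,  34.3]), 86.3)
pen [241, 115, 11, 52, 378] (array([494.9, -58.5]), array([ 8.6, 57.2]), 79.1)
pen [245, 178, 9, 45, 247] (array([425.3, -45.6]), array([ 8.2, 56.1]), 79.8)
cup [215, 0, 69, 57, 3338] (array([589.2, -92.1]), array([56.9, 41.3]), 77.7)
```

Call:
carry_out(increments=[[[0.08,0.1,0.3],[0.4,0.6,-1],0.5],[[0,0,0],[0.4,0.6,-1],0.5],[[0,0,0],[0.4,0.55,-1],0.5],[[0,0,0],[0,0,-1],0.5],[[0,0,0],[0,0,-1],0.5],[[0,0,0],[0,0,-1],0.5],[[0,0,0],[0,0,-1],0.5],[[0,0,0],[0,0,-1],0.5]])

```text
t: 4.6
tool_pos: [0.4668, -0.0555, 0.2308]
tool_rot: [1.344, 1.103, -1.338]
contact_force: [-0.3, 0.3, 0.8]
opening: 0.0424
```

```bash
python3 w.py w2
```

```text
t 4.6 tcp [ 0.4668 -0.0555  0.2308] yaw z -100.59 x [ 0.01  -0.007 -1.   ] q [-0.28 -0.15  2.11 -0.    1.16  1.48] open 0.04242848575860081 F [-0.3  0.3  0.8]
```

View pics/w2.png

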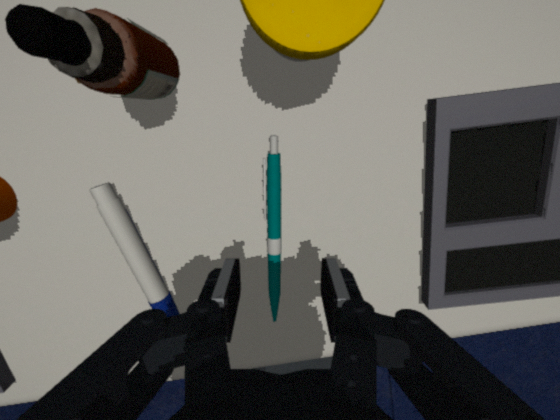

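Call:
carry_out(increments=[[[0,0,0],[-0.2,0.3,-0.8],0.5],[[0,0,0],[0,0,-0.8],0.5],[[0,0,0],[0,0,-0.6],0.5],[[0,0,0],[0,0,-0.3],0.4],[[0,0,0],[0,0,0],0.4]])

```text
t: 5.15
tool_pos: [0.462, -0.0525, 0.1778]
tool_rot: [1.344, 1.105, -1.345]
contact_force: [0.3, -0.6, 1.0]
opening: 0.0338
```

```bash
python3 w.py w3
```

```text
t 5.15 tcp [ 0.462  -0.0525  0.1778] yaw z -100.75 x [ 0.005 -0.007 -1.   ] q [-0.27 -0.07  2.14 -0.01  1.06  1.49] open 0.0338043950672575 F [ 0.3 -0.6  1. ]
```

View pics/w3.png

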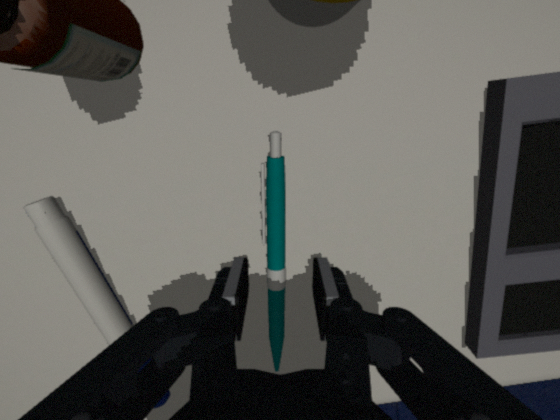

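Call:
carry_out(increments=[[[0,0,0],[0,0,-0.1],0],[[0,0,0],[0,0,0],0],[[0,0,0],[0,0,0],0],[[0,0,0],[0,0,0],0],[[0,0,0],[0,0,0],0]], squeeze=30)

```text
t: 5.7
tool_pos: [0.4637, -0.0531, 0.179]
tool_rot: [1.345, 1.1, -1.34]
contact_force: [0.6, -0.6, 0.1]
opening: 0.0076
```

Call:
carry_out(increments=[[[0,0,0],[0,0,1],0],[[0,0,0],[0,0,1],0],[[0,0,0.5],[0,0.5,1],0],[[0,0,1],[-0.2,1,1],0],[[0,0,1],[-0.2,1,1],0],[[0,0,1],[-0.2,1,0.6],0],[[0,0,1],[-0.2,1,0],0],[[0,0,1],[-0.2,1,0],0]])

```text
t: 6.5
tool_pos: [0.4422, 0.0593, 0.2964]
tool_rot: [0.928, 1.349, -0.918]
contact_force: [0.2, 0.4, -0.9]
opening: 0.0072
```

Call:
carry_out(increments=[[[0,0,1],[-0.2,1,0],0],[[0,0,1],[-0.2,1,0],0],[[0,0,1],[-0.2,1,0],0],[[0,0,1],[-0.2,1,0],0],[[0,0,1],[-0.2,1,0],0],[[0,0,1],[-0.2,1,0],0],[[0,0,1],[-0.2,1,0],0],[[0,0,1],[-0.1,0.8,0],0]])

```text
t: 7.3
tool_pos: [0.4095, 0.2223, 0.298]
tool_rot: [0.29, 1.538, -0.267]
contact_force: [0.4, 0.1, 0.6]
opening: 0.0077
```

```bash
python3 w.py w4
```

```text
t 7.3 tcp [0.4095 0.2223 0.298 ] yaw z -20.37 x [ 0.017  0.012 -1.   ] q [ 0.34 -0.26  2.08  0.01  1.3   0.69] open 0.007678552946021803 F [0.4 0.1 0.6]
```

View pics/w4.png

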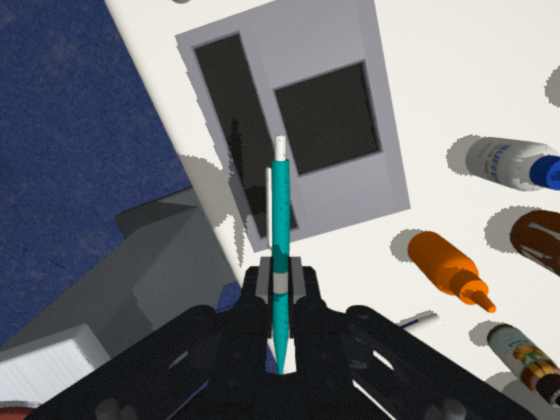

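```bash
python3 - <<'E'
from h import *
o=get_obs(); im,d=get_image("wrist")
M=R.from_rotvec(o['tool_rot']).as_matrix(); T=o['tool_pos']
for off in(.167,.172):
  A,B=[atz("wrist",p,T[2]-off) for p in((281,135),(281,373))]
  C=(A+B)/2; print(off,C,np.linalg.norm(A-B),np.degrees(np.arctan2(*(A-B)[1::-1])), "in tool",M.T@(C-T), "depth", d[150,281],d[230,281])
E
```

```text
0.167 [0.41483806 0.22891674 0.13104845] 0.13464915834954228 69.54071067933906 in tool [0.16712406 0.00381712 0.00146483] depth 0.13874471 0.14860448
0.172 [0.41391481 0.22624814 0.12604845] 0.1395332320318941 69.5407106793391 in tool [0.17207203 0.00090313 0.00146138] depth 0.13874471 0.14860448
```

Call:
carry_out(increments=[[[-0.1,0.15,1],[0,1,0],0],[[0,0,1],[0,1,0],0],[[0,0,0.9],[0,1,-0.5],0],[[0,0,0],[0,0,-1],0],[[0,0,0],[0,0,0],0]])

```text
t: 7.9
tool_pos: [0.4104, 0.2824, 0.268]
tool_rot: [0.053, 1.567, -0.052]
contact_force: [-0.1, -0.4, 0.1]
opening: 0.0074
```

```bash
python3 w.py w5
```

```text
t 7.9 tcp [0.4104 0.2824 0.268 ] yaw z -3.84 x [ 0.003  0.001 -1.   ] q [ 0.45 -0.13  2.03 -0.    1.24  0.52] open 0.0073661638952849115 F [-0.1 -0.4  0.1]
```

View pics/w5.png

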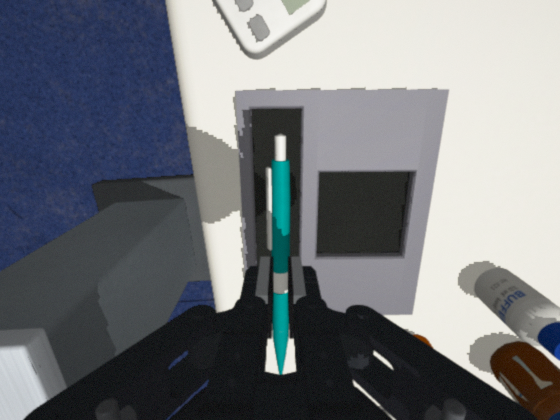

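Call:
carry_out(increments=[[[0,0,0],[-0.1,0,-1],0],[[0,0,0],[0,0,-1],0],[[0,0,0],[0,0,-1],0],[[0,0,0],[0,0,-0.7],0],[[0,0,0],[0,0,-0.2],0],[[0,0,0],[0,0,0],0]])

```text
t: 8.55
tool_pos: [0.4128, 0.2806, 0.1967]
tool_rot: [0.066, 1.554, -0.055]
contact_force: [-0.2, 0.1, 0.5]
opening: 0.0074
```

```bash
python3 w.py w6
```

```text
t 8.55 tcp [0.4128 0.2806 0.1967] yaw z -4.44 x [ 0.016  0.006 -1.   ] q [ 0.45 -0.02  2.06 -0.    1.08  0.53] open 0.007432630935772829 F [-0.2  0.1  0.5]
```

View pics/w6.png

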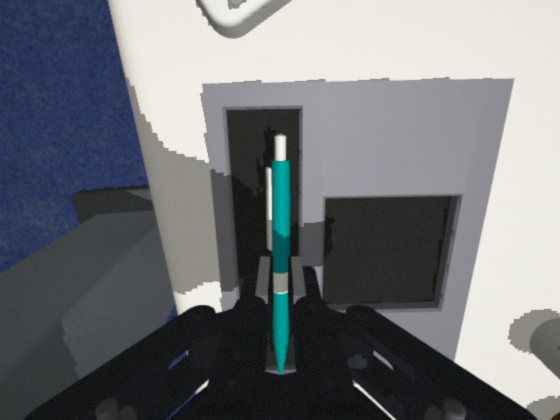

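Call:
carry_out(increments=[[[-0.06,0.16,0.1],[-0.2,0.1,-0.2],0],[[0,0,0],[0,0,-0.2],0],[[0,0,0],[0,0,0],0]])

```text
t: 8.9
tool_pos: [0.4097, 0.2834, 0.1911]
tool_rot: [0.054, 1.567, -0.051]
contact_force: [0.5, 0.1, 0.5]
opening: 0.0077
```

```bash
python3 w.py w7
```

```text
t 8.9 tcp [0.4097 0.2834 0.1911] yaw z -3.83 x [ 0.003  0.002 -1.   ] q [ 0.46 -0.01  2.06  0.    1.09  0.52] open 0.007707693454405951 F [0.5 0.1 0.5]
```

View pics/w7.png

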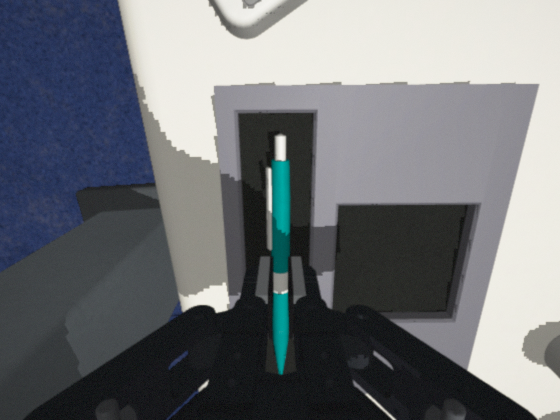

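Call:
carry_out(increments=[[[0,0,0],[0,0,-0.2],0],[[0,0,0],[0,0,0],0],[[0,0,0],[0,0,0],0.3],[[0,0,0],[0,0,0],0.3],[[0,0,0],[0,0,0.5],0.3],[[0,0,0],[0,0,1],0.4],[[0,0,0],[0,0,1],0.5],[[0,0,0],[0,0,1],0.5]])

```text
t: 9.75
tool_pos: [0.4085, 0.2829, 0.2581]
tool_rot: [0.052, 1.572, -0.053]
contact_force: [0.1, -1.3, 0.1]
opening: 0.0427
```

```bash
python3 w.py w8
```

```text
t 9.75 tcp [0.4085 0.2829 0.2581] yaw z -3.82 x [-0.002 -0.001 -1.   ] q [ 0.46 -0.12  2.03  0.    1.23  0.52] open 0.04271405429898101 F [ 0.1 -1.3  0.1]
```

View pics/w8.png

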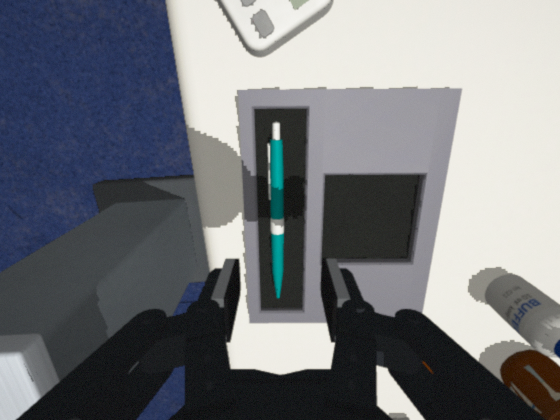

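Call:
carry_out(increments=[[[0,0,-1],[0,-1,1],0.5],[[0,0,-1],[0,-1,1],0.5],[[0,0,-1],[0.2,-1,0],0.5],[[0,0,-1],[0.2,-1,0],0.5],[[0,0,-1],[0.2,-1,0],0.5],[[0,0,-1],[0.2,-1,0],0.5],[[0,0,-1],[0.2,-1,0],0.5],[[0,0,-1],[0.2,-1,0],0.5]])

```text
t: 10.6
tool_pos: [0.4344, 0.1199, 0.3094]
tool_rot: [0.7, 1.439, -0.692]
contact_force: [0.8, -0.3, 0.6]
opening: 0.0427
```

Call:
carry_out(increments=[[[0,0,-1],[0.3,-1,0],0.5],[[0,0,-1],[0.3,-1,0],0.5],[[0,0,-1],[0.3,-1,0],0.5],[[0,0,-1],[0.2,-0.6,0],0.5],[[0,0,-1],[0,0,-1],0.5],[[0,0,-0.7],[0,0,-1],0.5],[[0,0,0],[0,0,-1],0.5],[[0,0,0],[0,0,0],0.5]])

```text
t: 11.4
tool_pos: [0.4577, 0.0417, 0.2508]
tool_rot: [1.153, 1.217, -1.145]
contact_force: [-0.4, -0.6, -0.4]
opening: 0.0427
```

```bash
python3 w.py w9
```

```text
t 11.4 tcp [0.4577 0.0417 0.2508] yaw z -85.7 x [ 0.022 -0.014 -1.   ] q [-0.07 -0.21  2.13 -0.01  1.2   1.43] open 0.04268206699549332 F [-0.4 -0.6 -0.4]
```

View pics/w9.png

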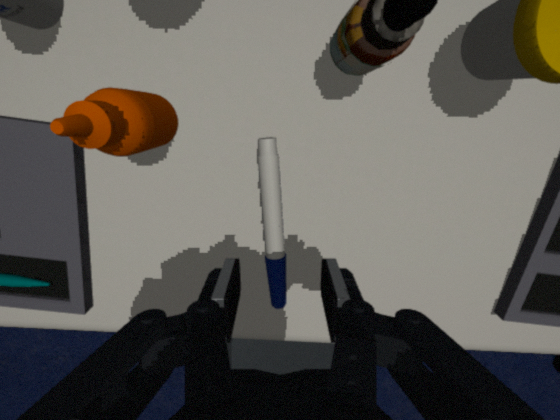

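```bash
cat > ln.py <<'E'
import sys
from h import *
# ln.py u1 v1 u2 v2 z : line ends in the wrist picture -> world
u1,v1,u2,v2,z=map(float,sys.argv[1:6]); get_image("wrist")
A,B=atz("wrist",(u1,v1),z),atz("wrist",(u2,v2),z)
print((A+B)/2,np.linalg.norm(A-B),np.degrees(np.arctan2(*(A-B)[1::-1])))
E
python3 ln.py 267 137 279 307 .008
```

```text
[0.45904805 0.04341533 0.008     ] 0.1393618688215877 7.699354632576134
```

Call:
carry_out(increments=[[[0.14,0.22,0.5],[0,0.15,-0.8],0.5],[[0,0,0],[0,0,-1],0.5],[[0,0,0],[0,0,-1],0.5],[[0,0,0],[0,0,-0.4],0.5],[[0,0,0],[0,0,0],0.5]])

```text
t: 12.0
tool_pos: [0.4633, 0.0451, 0.1971]
tool_rot: [1.122, 1.251, -1.099]
contact_force: [-0.7, -0.0, -0.9]
opening: 0.0424
```

```bash
python3 w.py w10
```

```text
t 12.0 tcp [0.4633 0.0451 0.1971] yaw z -82.58 x [ 0.021 -0.    -1.   ] q [-0.06 -0.11  2.14  0.    1.09  1.38] open 0.04241732192633179 F [-0.7 -0.  -0.9]
```

View pics/w10.png

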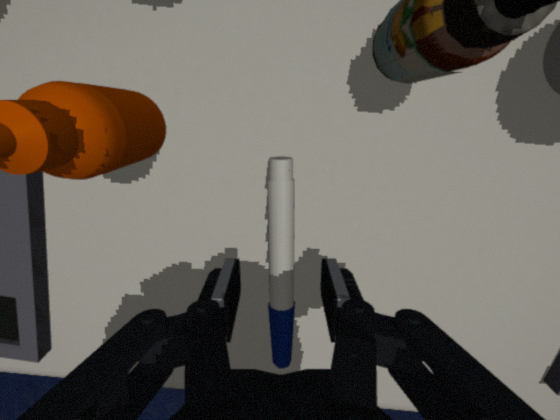

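Call:
carry_out(increments=[[[0,0.21,0],[-0.3,0,-0.5],0.5],[[0,0.05,0],[0,0,-0.4],0.5],[[0,0,0],[0,0,0],0.2],[[0,0,0],[0,0,0],0],[[0,0,0],[0,0,0],0],[[0,0,0],[0,0,0],0]])

```text
t: 12.65
tool_pos: [0.4588, 0.0451, 0.182]
tool_rot: [1.113, 1.267, -1.113]
contact_force: [-0.0, -0.3, 0.0]
opening: 0.0134
```

```bash
python3 w.py w11
```

```text
t 12.65 tcp [0.4588 0.0451 0.182 ] yaw z -82.57 x [ 0.    -0.001 -1.   ] q [-0.06 -0.08  2.15 -0.    1.07  1.38] open 0.013373940615353061 F [-0.  -0.3  0. ]
```

View pics/w11.png

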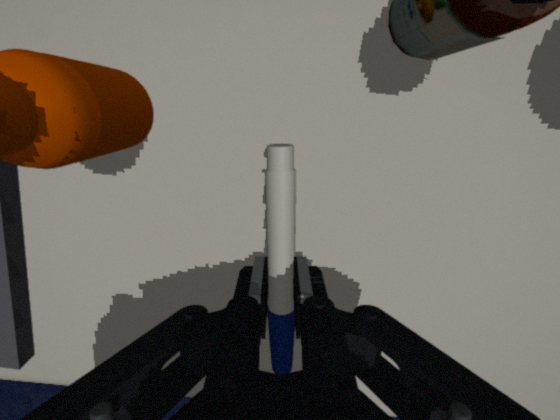

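Call:
carry_out(increments=[[[0,0,0],[0,0,1],0],[[0,0,0],[0,0,1],0],[[0,0,0],[0,-1,1],0],[[0,0,1],[-0.2,-1,0.5],0],[[0,0,1],[-0.2,-1,0],0],[[0,0,1],[-0.2,-1,0],0],[[0,0,1],[-0.2,-1,0],0],[[0,0,1],[-0.2,-1,0],0]])

```text
t: 13.5
tool_pos: [0.4377, -0.0773, 0.2559]
tool_rot: [0.713, 1.446, -0.716]
contact_force: [0.6, -1.0, -0.5]
opening: 0.0137
```

Call:
carry_out(increments=[[[0,0,1],[-0.2,-1,0],0],[[0,0,1],[-0.2,-1,0],0],[[0,0,1],[-0.2,-1,0],0],[[0,0,1],[-0.2,-1,0],0],[[0,0,1],[-0.2,-1,0],0],[[0,0,1],[-0.2,-1,0],0],[[0,0,1],[-0.2,-1,0],0],[[0,0,1],[0,-0.7,0],0]])

```text
t: 14.3
tool_pos: [0.4072, -0.2383, 0.2569]
tool_rot: [0.065, 1.563, -0.065]
contact_force: [0.2, -0.1, -0.8]
opening: 0.0134
```

```bash
python3 w.py w12
```

```text
t 14.3 tcp [ 0.4072 -0.2383  0.2569] yaw z -4.75 x [ 0.007 -0.001 -1.   ] q [-0.69 -0.18  2.09  0.    1.22 -0.61] open 0.013431232920475137 F [ 0.2 -0.1 -0.8]
```

View pics/w12.png

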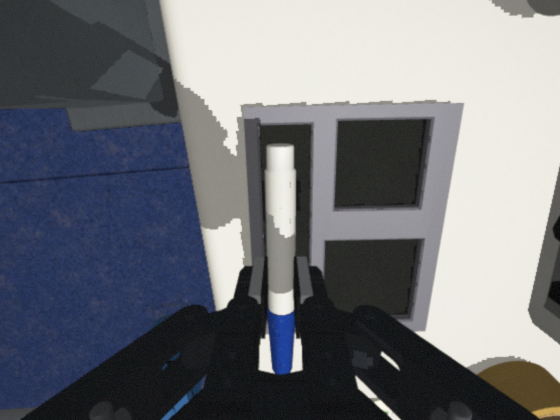

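```bash
python3 ln.py 281 147 282 373 .088; python3 - <<'E'
from h import *
im,d=get_image("wrist"); print(d[180:260:20,281])
for p in((286,124),(290,140)): print(p,atz("wrist",p,.012))
E
```

```text
[ 0.41007439 -0.23839766  0.088     ] 0.1327812969988046 85.21296432438461
[0.13854869 0.14158398 0.14624463 0.14742418]
(286, 124) [ 0.42022209 -0.16599973  0.012     ]
(290, 140) [ 0.4220897 -0.1769132  0.012    ]
```

Call:
carry_out(increments=[[[0,0.1,0.15],[0.1,-0.6,-0.8],0],[[0,0.05,0],[0,0,-0.8],0],[[0,0.05,0],[0,0,-0.8],0],[[0,0,0],[0,0,-0.4],0],[[0,0,0],[0,0,0],0]])

```text
t: 14.95
tool_pos: [0.4097, -0.2458, 0.1979]
tool_rot: [0.065, 1.584, -0.062]
contact_force: [-0.5, -0.1, -0.2]
opening: 0.0132
```

```bash
python3 w.py w13;python3 ln.py 281 147 282 373 .025
```

```text
t 14.95 tcp [ 0.4097 -0.2458  0.1979] yaw z -4.6 x [-0.014  0.002 -1.   ] q [-0.69 -0.07  2.1  -0.01  1.12 -0.61] open 0.013206877580187045 F [-0.5 -0.1 -0.2]
[ 0.40900693 -0.24892173  0.025     ] 0.13759217431375445 85.7168742320234
```

View pics/w13.png

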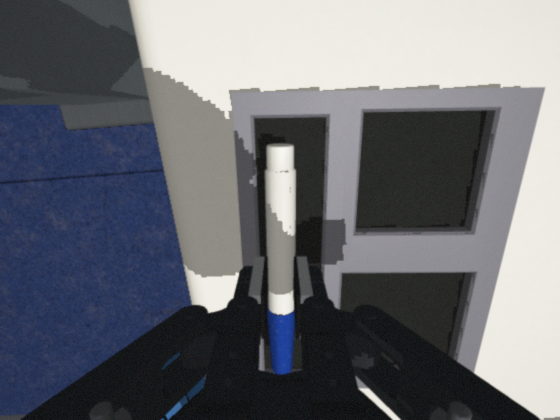

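Call:
carry_out(increments=[[[0,-0.12,0.15],[0.2,-0.15,-0.2],0],[[0,0,0],[0,0,-0.2],0],[[0,0,0],[0,0,-0.1],0],[[0,0,0],[0,0,0],0]])

```text
t: 15.45
tool_pos: [0.4155, -0.2499, 0.1908]
tool_rot: [0.049, 1.565, -0.052]
contact_force: [-0.6, -0.6, 0.1]
opening: 0.013
```

```bash
python3 w.py w14;python3 ln.py 281 147 282 373 .018
```

```text
t 15.45 tcp [ 0.4155 -0.2499  0.1908] yaw z -3.66 x [ 0.005 -0.002 -1.   ] q [-0.7  -0.04  2.09  0.    1.08 -0.63] open 0.01301116458755311 F [-0.6 -0.6  0.1]
[ 0.41747625 -0.25243504  0.018     ] 0.13659854571381613 86.63834625733787
```

Call:
carry_out(increments=[[[0,0,0],[-0.1,0,0],0],[[0,0,0],[0,0,0],0.3],[[0,0,0],[0,0,0],0.3],[[0,0,0],[0,0,0],0.4],[[0,0,0],[0,0,1],0.4],[[0,0,0],[0,0,1],0.6],[[0,0,0],[0,0,1],0.6],[[0,0,0],[0,0,1],0.6]])

```text
t: 16.35
tool_pos: [0.4117, -0.2488, 0.2701]
tool_rot: [0.053, 1.572, -0.048]
contact_force: [0.0, -0.8, 0.7]
opening: 0.0512
```

```bash
python3 w.py w15
```

```text
t 16.35 tcp [ 0.4117 -0.2488  0.2701] yaw z -3.69 x [-0.001  0.003 -1.   ] q [-0.7  -0.17  2.06  0.    1.26 -0.63] open 0.051152029813346815 F [ 0.  -0.8  0.7]
```

View pics/w15.png

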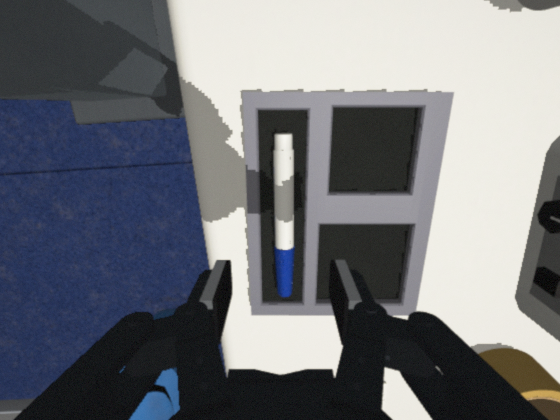

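Call:
carry_out(increments=[[[0,0,0],[0.6,1,1],0.8],[[0,0,0],[0.6,1,1],0.8],[[0,0,0],[0.6,1,0],0.8],[[0,0,0],[0.6,1,0],0.8],[[0,0,0],[0.6,1,0],0.8],[[0,0,0],[0.6,1,0],0.8],[[0,0,0],[0.6,1,0],0.8],[[0,0,0],[0.6,1,0],0.8]])

```text
t: 17.2
tool_pos: [0.5111, -0.0857, 0.3149]
tool_rot: [0.052, 1.562, -0.058]
contact_force: [0.3, -0.1, -0.4]
opening: 0.0679
```

Call:
carry_out(increments=[[[0,0,0],[0.6,1,0],0.8],[[0,0,0],[0.6,1,0],0.8],[[0,0,0],[0.6,1,0],0.8],[[0,0,0],[0.6,1,0],0.8],[[0,0,0],[0.6,1,0],0.8],[[0,0,0],[0.6,1,0],0.8],[[0,0,0],[0.6,1,0],0.8],[[0,0,0],[0.4,1,0],0.8]])

```text
t: 18.0
tool_pos: [0.6062, 0.0819, 0.3087]
tool_rot: [0.051, 1.565, -0.058]
contact_force: [0.2, -0.3, 0.2]
opening: 0.0678
```

```bash
python3 w.py w16
```

```text
t 18.0 tcp [0.6062 0.0819 0.3087] yaw z -3.99 x [ 0.005 -0.004 -1.   ] q [ 0.01  0.1   1.73 -0.    1.31  0.08] open 0.06781267899693452 F [ 0.2 -0.3  0.2]
```

View pics/w16.png

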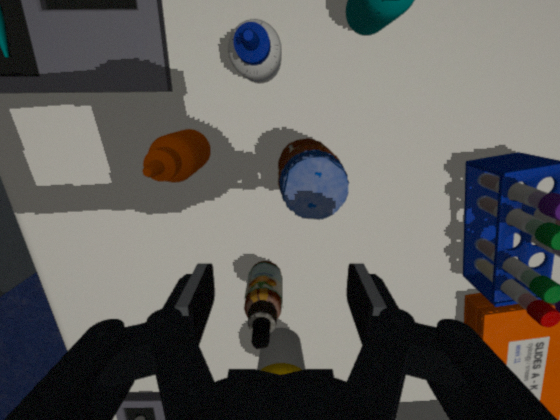

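The wrist view shows the jar's cap centred near (314,184) px, with the white dropper's blue tip at (251,42), the orange look-alike at (180,155) and the oil dropper at (262,300). The tube rack starts at about column 465.

```bash
python3 - <<'E'
from h import *
im,d=get_image("wrist")
for n,p,z in(("jar",(314,184),.088),("jarbase",(310,160),.03),("drop tip",(251,42),.096),("drop body",(256,50),.06),("orange",(180,155),.05),("rack",(466,220),.0)): print(n,atz("wrist",p,z),d[p[1],p[0]])
for k in("brown_jar_mid","dropper_bottle_mid"):
    for t in tip_of("wrist",k)[:3]: print(k,round(t["p"],2),np.round(t["centre"]),atz("wrist",t["centre"],.044 if k[0]=='b' else .049))
m=(im[...,0].astype(int)-im[...,2]>60); m[:, :270]=0; m[:,355:]=0; m[:130]=0; m[225:]=0
P=cloud("wrist",d,m); T=P[P[:,2]>.08]; print(len(T),T.mean(0),cv2.minEnclosingCircle(T[:,:2].astype(np.float32)*1000))
E
```

```text
jar [0.6317762  0.11692631 0.088     ] 0.1940794
jarbase [0.63502049 0.12195786 0.03      ] 0.19313101
drop tip [0.59986592 0.19918285 0.096     ] 0.15883847
drop body [0.60012316 0.2007003  0.06      ] 0.16934372
orange [0.53628988 0.13600084 0.05      ] 0.21604466
rack [0.78911862 0.0467114  0.        ] 0.29452658
brown_jar_mid 0.57 [281. 369.] [ 0.59719263 -0.08263253  0.044     ]
dropper_bottle_mid 0.76 [172. 160.] [0.52963181 0.13282378 0.049     ]
dropper_bottle_mid 0.69 [255.  57.] [0.59848518 0.19811544 0.049     ]
dropper_bottle_mid 0.16 [278. 369.] [ 0.59451931 -0.07808751  0.049     ]
39 [0.63799454 0.11967281 0.08882974] ((633.47314453125, 118.10033416748047), 17.759511947631836)
```

Call:
carry_out(increments=[[[0,0,0],[0.8,0.8,0],0.8],[[0,0,0],[0.5,0.8,0],0.8],[[0,0,0],[0,0,-0.5],0.8],[[0,0,0],[0,0,-1],0.8],[[0,0,0],[0,0,0],0.8]])

```text
t: 18.7
tool_pos: [0.631, 0.1108, 0.2761]
tool_rot: [0.051, 1.568, -0.062]
contact_force: [0.0, -0.8, -0.8]
opening: 0.0683
```

```bash
python3 w.py w17
```

```text
t 18.7 tcp [0.631  0.1108 0.2761] yaw z -4.13 x [ 0.002 -0.007 -1.   ] q [ 0.06  0.2   1.68 -0.01  1.26  0.13] open 0.06828297726245942 F [ 0.  -0.8 -0.8]
```

View pics/w17.png

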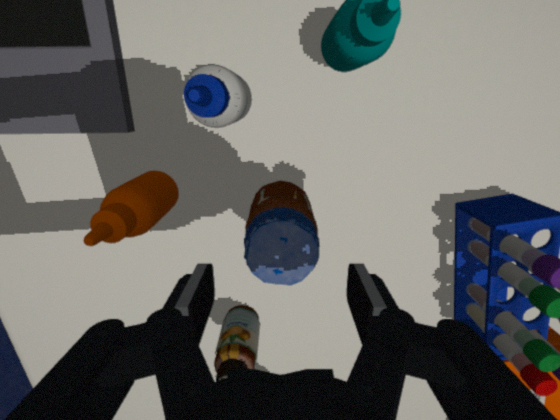

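```bash
python3 - <<'E'
from h import *
get_image("wrist"); print(atz("wrist",(282,246),.088), atz("wrist",(282,210),.04))
for z in(.05,.088): print(proj("wrist",[.631,.1108,z]))
E
```

```text
[0.63546405 0.11605328 0.088     ] [0.63645201 0.12130917 0.04      ]
[275.56091978 229.17371295]
[275.09812348 254.51199508]
```

Call:
carry_out(increments=[[[-0.07,0,0],[0.1,0.2,-1],0.8],[[0,0,0],[0,0,-1],0.8],[[0,0,0],[0,0,-0.8],0.8],[[0,0,0],[0,0,-0.5],0.8],[[0,0,0],[0,0,0],0.8]])

```text
t: 19.3
tool_pos: [0.6354, 0.1133, 0.2168]
tool_rot: [0.047, 1.554, -0.069]
contact_force: [0.2, -0.4, -0.6]
opening: 0.0683
```

```bash
python3 w.py w18
```

```text
t 19.3 tcp [0.6354 0.1133 0.2168] yaw z -4.23 x [ 0.016 -0.014 -1.   ] q [ 0.06  0.27  1.7  -0.02  1.16  0.14] open 0.06830304038769239 F [ 0.2 -0.4 -0.6]
```

View pics/w18.png

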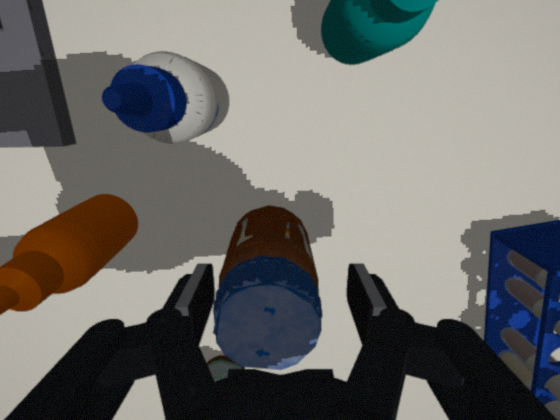

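Call:
carry_out(increments=[[[0.14,0.16,0],[0,0.1,-0.4],0.8],[[0,0,0],[0,0,-0.3],0.8],[[0,0,0],[0,0,0],0.4],[[0,0,0],[0,0,0],0],[[0,0,0],[0,0,0],0],[[0,0,0],[0,0,0],0]], squeeze=35)

```text
t: 19.95
tool_pos: [0.6371, 0.1156, 0.2059]
tool_rot: [0.059, 1.566, -0.057]
contact_force: [0.6, -0.3, -0.8]
opening: 0.0449
```

```bash
python3 w.py w19
```

```text
t 19.95 tcp [0.6371 0.1156 0.2059] yaw z -4.24 x [ 0.004  0.002 -1.   ] q [0.06 0.29 1.69 0.   1.15 0.14] open 0.04492572583872775 F [ 0.6 -0.3 -0.8]
```

View pics/w19.png

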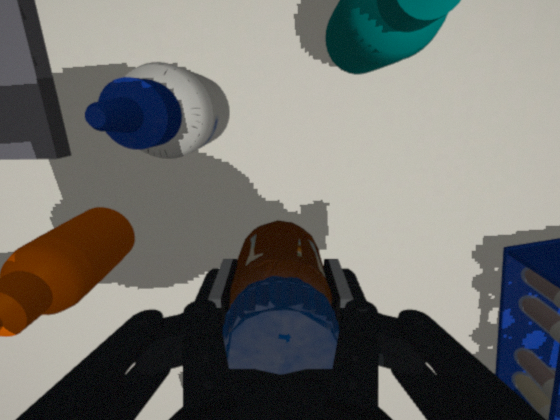

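Call:
carry_out(increments=[[[0,0,0],[0,0,0.7],0],[[0,0,0],[0,0,1],0],[[0,0,0],[0,0,1],0],[[0,0,0],[0,0,1],0],[[0,0,0],[0,0,1],0],[[0,0,0],[0,0,1],0],[[0,0,0],[-0.2,-0.5,1],0],[[0,0,0],[-0.3,-0.8,0],0]])

```text
t: 20.8
tool_pos: [0.6259, 0.0902, 0.3516]
tool_rot: [0.058, 1.561, -0.054]
contact_force: [0.4, 0.4, 0.2]
opening: 0.045
```

Call:
carry_out(increments=[[[0,0,0],[-0.4,-1,0],0],[[0,0,0],[-0.4,-1,0],0],[[0,0,0],[-0.4,-1,0],0],[[0,0,0],[-0.4,-1,0],0],[[0,0,0],[-0.4,-1,0],0],[[0,0,0],[-0.4,-1,0],0],[[0,0,0],[-0.4,-1,0],0],[[0,0,0],[-0.4,-1,0],0]])

```text
t: 21.6
tool_pos: [0.5542, -0.0797, 0.3484]
tool_rot: [0.057, 1.565, -0.056]
contact_force: [0.0, -0.6, -0.0]
opening: 0.0447
```

Call:
carry_out(increments=[[[0,0,0],[-0.4,-1,0],0],[[0,0,0],[-0.4,-1,0],0],[[0,0,0],[-0.4,-1,0],0],[[0,0,0],[-0.4,-1,0],0],[[0,0,0],[-0.4,-1,0],0],[[0,0,0],[-0.4,-1,0],0],[[0,0,0],[-0.4,-1,0],0],[[0,0,0],[-0.4,-1,0],0]])

```text
t: 22.4
tool_pos: [0.4798, -0.249, 0.3417]
tool_rot: [0.062, 1.574, -0.057]
contact_force: [0.5, 0.2, -1.3]
opening: 0.045
```

Call:
carry_out(increments=[[[0,0,0],[0,-1,-0.5],0],[[0,0,0],[0,-1,-0.8],0],[[0,0,0],[0,-0.3,-1],0],[[0,0,0],[0,0,-1],0],[[0,0,0],[0,0,-1],0],[[0,0,0],[0,0,-0.8],0],[[0,0,0],[0,0,0],0]])

```text
t: 23.1
tool_pos: [0.4714, -0.3012, 0.2329]
tool_rot: [0.07, 1.577, -0.064]
contact_force: [0.3, 0.2, -1.6]
opening: 0.0451
```

```bash
python3 w.py w20
```

```text
t 23.1 tcp [ 0.4714 -0.3012  0.2329] yaw z -4.88 x [-0.007  0.004 -1.   ] q [-0.7   0.07  1.9  -0.    1.18 -0.62] open 0.04505416087848522 F [ 0.3  0.2 -1.6]
```

View pics/w20.png

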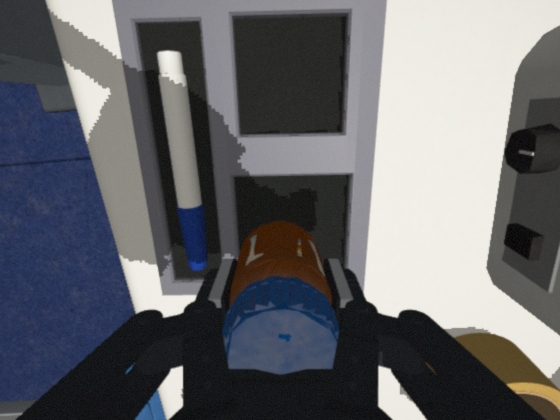

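Call:
carry_out(increments=[[[-0.04,-0.07,0],[0.3,0.1,-0.4],0],[[0,0,0],[0,0,-0.4],0],[[0,0,0],[0,0,0],0]])

```text
t: 23.45
tool_pos: [0.4785, -0.3001, 0.2194]
tool_rot: [0.064, 1.565, -0.07]
contact_force: [0.0, 0.4, -0.4]
opening: 0.045
```

```bash
python3 w.py w21
```

```text
t 23.45 tcp [ 0.4785 -0.3001  0.2194] yaw z -4.9 x [ 0.005 -0.004 -1.   ] q [-0.69  0.1   1.89 -0.    1.14 -0.61] open 0.04496363256548221 F [ 0.   0.4 -0.4]
```

View pics/w21.png

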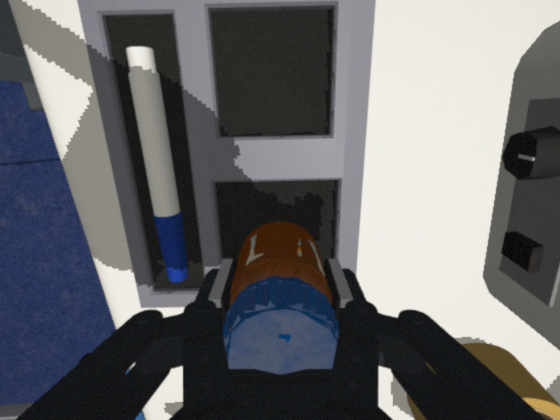

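Call:
carry_out(increments=[[[0.04,0.05,0],[0,0,-0.25],0],[[0,0,0],[0,0,-0.2],0],[[0,0,0],[0,0,0],0],[[0,0,0],[0,0,0],0]])

```text
t: 23.9
tool_pos: [0.4794, -0.3005, 0.2117]
tool_rot: [0.065, 1.568, -0.068]
contact_force: [-0.1, -0.2, -0.6]
opening: 0.0452
```

Call:
carry_out(increments=[[[0,0,0],[0,0,-0.1],0],[[0,0,0],[0,0,0],0],[[0,0,0],[0,0,0],0.65],[[0,0,0],[0,0,0],0.75],[[0,0,0],[0,0,0],0.75],[[0,0,0],[0,0,0.5],0.75],[[0,0,0],[0,0,1],0.75],[[0,0,0],[0,0,1],0.75]])

```text
t: 24.7
tool_pos: [0.4786, -0.2999, 0.2597]
tool_rot: [0.068, 1.572, -0.066]
contact_force: [0.6, -0.3, 0.3]
opening: 0.0639
```

Call:
carry_out(increments=[[[0,0,0],[0.1,1,1],0.6],[[0,0,0],[0.3,1,1],0.6],[[0,0,0],[0.3,1,1],0.6],[[0,0,0],[0.3,1,0],0.6],[[0,0,0],[0.3,1,0],0.6],[[0,0,0],[0.3,1,0],0.6],[[0,0,0],[0.3,1,0],0.6],[[0,0,0],[0.3,1,0],0.6]])

```text
t: 25.5
tool_pos: [0.5243, -0.137, 0.3359]
tool_rot: [0.065, 1.555, -0.077]
contact_force: [-0.2, -0.1, 0.4]
opening: 0.0513
```

```bash
python3 w.py w22; python3 - <<'E'
from h import *
im,d=get_image("top"); cv2.imwrite("pics/t22.png",cv2.resize(im[150:275,125:425],None,fx=2.6,fy=2.6,interpolation=cv2.INTER_CUBIC))
E
```

```text
t 25.5 tcp [ 0.5243 -0.137   0.3359] yaw z -5.16 x [ 0.014 -0.008 -1.   ] q [-0.39 -0.1   1.88 -0.    1.35 -0.3 ] open 0.051276655154871106 F [-0.2 -0.1  0.4]
```

View pics/t22.png

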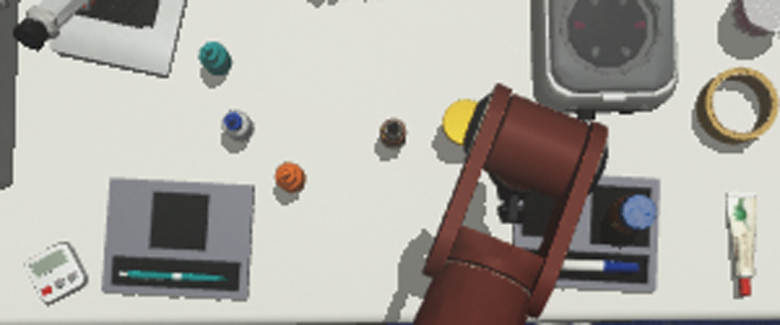

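The top view shows the jar standing in the larger recess at (632,213) px in the crop, and both the marker and the pen in their slots. Next is the white dropper.

Call:
carry_out(increments=[[[0.08,0.14,0.2],[0.2,1,0],0.6],[[0,0,0],[0.2,1,0],0.6],[[0,0,0],[0.2,1,0],0.6],[[0,0,0],[0.2,1,0],0.6],[[0,0,0],[0.2,1,0],0.6],[[0,0,0],[0.2,1,0],0.6],[[0,0,0],[0.2,1,0],0.6],[[0,0,0],[0.2,1,0],0.6]])

```text
t: 26.4
tool_pos: [0.5567, 0.0226, 0.3408]
tool_rot: [0.053, 1.566, -0.061]
contact_force: [0.1, -0.1, 0.6]
opening: 0.0509
```

Call:
carry_out(increments=[[[0,0,0],[0.2,1,0],0.6],[[0,0,0],[0.2,1,0],0.6],[[0,0,0],[0.2,1,0],0.6],[[0,0,0],[0.2,1,0],0.6],[[0,0,0],[0.2,1,0],0.6],[[0,0,0],[0.2,1,0],0.6],[[0,0,0],[0,1,-0.5],0.6],[[0,0,0],[0,0.5,-0.5],0.6]])

```text
t: 27.2
tool_pos: [0.5836, 0.173, 0.3268]
tool_rot: [0.054, 1.557, -0.066]
contact_force: [0.9, 0.2, 0.4]
opening: 0.0517
```

```bash
python3 w.py w23
```

```text
t 27.2 tcp [0.5836 0.173  0.3268] yaw z -4.39 x [ 0.012 -0.009 -1.   ] q [ 0.17  0.07  1.73 -0.01  1.33  0.25] open 0.05170277968439353 F [0.9 0.2 0.4]
```

View pics/w23.png

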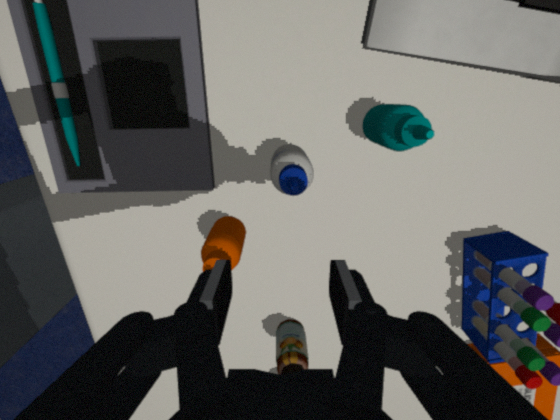

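```bash
python3 - <<'E'
from h import *
get_image("wrist"); print(atz("wrist",(293,179),.09), atz("wrist",(291,161),.03))
for k in("dropper_bottle_mid",):
    for t in tip_of("wrist",k)[:4]: print(k,round(t["p"],2),np.round(t["centre"]),atz("wrist",t["centre"],.049))
E
```

```text
[0.59704253 0.20613478 0.09      ] [0.59831276 0.20735458 0.03      ]
dropper_bottle_mid 0.98 [294. 176.] [0.59957163 0.19850036 0.049     ]
dropper_bottle_mid 0.94 [400. 127.] [0.68483215 0.23075043 0.049     ]
dropper_bottle_mid 0.65 [223. 252.] [0.5313101  0.13414262 0.049     ]
```

Call:
carry_out(increments=[[[0.09,0.12,0],[0.4,0.8,0],0.65],[[0,0,0],[0.3,0.7,0],0.65],[[0,0,0],[0,0,-0.5],0.65],[[0,0,0],[0,0,-1],0.65],[[0,0,0],[0,0,-1],0.65],[[0,0,0],[0,0,0],0.65]])

```text
t: 27.95
tool_pos: [0.5984, 0.1984, 0.275]
tool_rot: [0.06, 1.569, -0.066]
contact_force: [-0.9, -0.0, 0.0]
opening: 0.0554
```

```bash
python3 w.py w24
```

```text
t 27.95 tcp [0.5984 0.1984 0.275 ] yaw z -4.6 x [ 0.    -0.004 -1.   ] q [ 0.2   0.18  1.71 -0.    1.26  0.28] open 0.0553918885216877 F [-0.9 -0.   0. ]
```

View pics/w24.png

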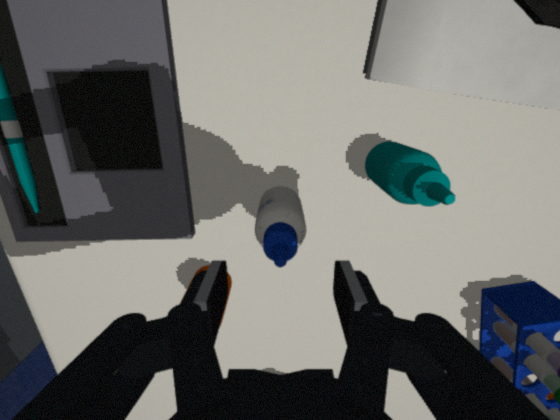

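Call:
carry_out(increments=[[[0.05,0.05,0],[0,0.2,-1],0.65],[[0.03,0.05,0],[0,0,-1],0.65],[[0,0,0],[0,0,-0.8],0.65],[[0,0,0],[0,0,0],0.65]])

```text
t: 28.4
tool_pos: [0.5997, 0.2022, 0.2198]
tool_rot: [0.069, 1.573, -0.059]
contact_force: [-0.3, -0.4, -0.6]
opening: 0.0554
```

```bash
python3 w.py w25
```

```text
t 28.4 tcp [0.5997 0.2022 0.2198] yaw z -4.66 x [-0.003  0.006 -1.   ] q [0.21 0.25 1.72 0.01 1.17 0.29] open 0.055377053799222774 F [-0.3 -0.4 -0.6]
```

View pics/w25.png

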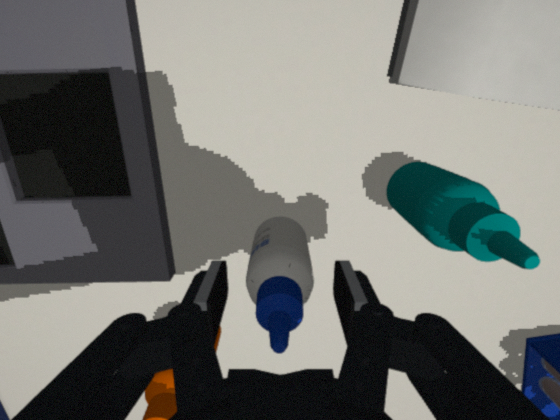

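Centred. I'll go down a little and close.

Call:
carry_out(increments=[[[0,0,0],[0,0,-0.35],0.65],[[0,0,0],[0,0,0],0.4],[[0,0,0],[0,0,0],0],[[0,0,0],[0,0,0],0],[[0,0,0],[0,0,0],0],[[0,0,0],[0,0,0],0]], squeeze=30)

```text
t: 29.05
tool_pos: [0.6017, 0.2028, 0.2174]
tool_rot: [0.07, 1.565, -0.057]
contact_force: [0.7, -0.1, 0.3]
opening: 0.0336
```

```bash
python3 w.py w26
```

```text
t 29.05 tcp [0.6017 0.2028 0.2174] yaw z -4.65 x [ 0.005  0.008 -1.   ] q [0.21 0.25 1.72 0.01 1.16 0.29] open 0.03364000845673883 F [ 0.7 -0.1  0.3]
```

View pics/w26.png

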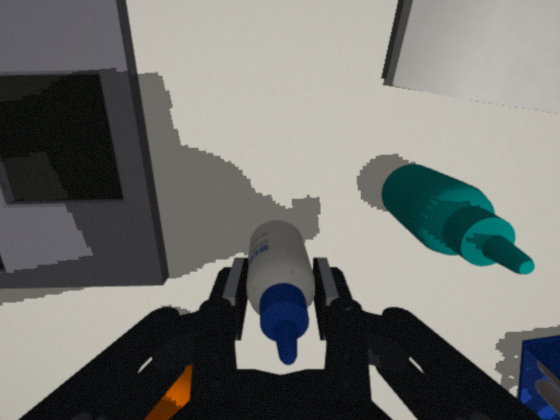

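Call:
carry_out(increments=[[[0,0,0],[0,0,0.7],0],[[0,0,0],[0,0,1],0],[[0,0,0],[0,0,1],0],[[0,0,0],[0,0,1],0],[[0,0,0],[0,0,1],0],[[0,0,0],[0,0,1],0],[[0,0,0],[-0.2,-0.5,1],0],[[0,0,0],[-0.3,-0.8,0],0]])

```text
t: 29.9
tool_pos: [0.5906, 0.1771, 0.3634]
tool_rot: [0.069, 1.561, -0.055]
contact_force: [1.1, 0.5, -0.6]
opening: 0.0334
```

Call:
carry_out(increments=[[[0,0,0],[-0.3,-1,0],0],[[0,0,0],[-0.3,-1,0],0],[[0,0,0],[-0.3,-1,0],0],[[0,0,0],[-0.3,-1,0],0],[[0,0,0],[-0.3,-1,0],0],[[0,0,0],[-0.3,-1,0],0],[[0,0,0],[-0.3,-1,0],0],[[0,0,0],[-0.3,-1,0],0]])

```text
t: 30.7
tool_pos: [0.5354, 0.0071, 0.3601]
tool_rot: [0.068, 1.565, -0.056]
contact_force: [-0.1, -0.1, 0.1]
opening: 0.0335
```

Call:
carry_out(increments=[[[0,0,0],[-0.3,-1,0],0],[[0,0,0],[-0.3,-1,0],0],[[0,0,0],[-0.3,-1,0],0],[[0,0,0],[-0.3,-1,0],0],[[0,0,0],[-0.3,-1,0],0],[[0,0,0],[-0.3,-1,0],0],[[0,0,0],[-0.3,-1,0],0],[[0,0,0],[-0.3,-1,0],0]])

```text
t: 31.5
tool_pos: [0.4778, -0.1624, 0.3533]
tool_rot: [0.072, 1.573, -0.059]
contact_force: [0.4, -0.7, -1.1]
opening: 0.034
```

Call:
carry_out(increments=[[[0,0,0],[0.15,-1,-0.5],0],[[0,0,0],[0.15,-1,-0.8],0],[[0,0,0],[0,0,-1],0],[[0,0,0],[0,0,-1],0],[[0,0,0],[0,0,-1],0],[[0,0,0],[0,0,-1],0],[[0,0,0],[0,0,0],0]])

```text
t: 32.2
tool_pos: [0.4761, -0.2083, 0.2404]
tool_rot: [0.079, 1.577, -0.065]
contact_force: [-1.0, 0.2, -0.7]
opening: 0.034
```

```bash
python3 w.py w27
```

```text
t 32.2 tcp [ 0.4761 -0.2083  0.2404] yaw z -5.24 x [-0.007  0.009 -1.   ] q [-0.56 -0.03  1.99  0.    1.2  -0.47] open 0.03400735624288805 F [-1.   0.2 -0.7]
```

View pics/w27.png

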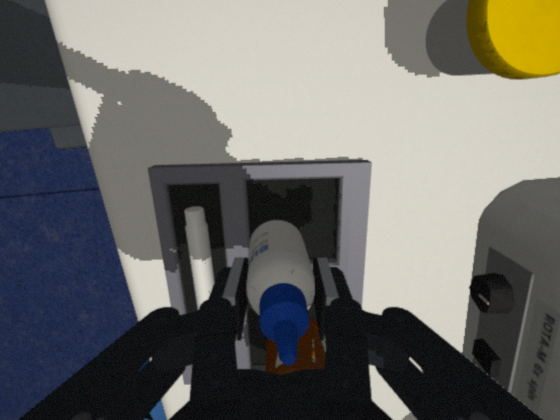

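Call:
carry_out(increments=[[[-0.09,-0.07,0.1],[0.4,0.3,-0.3],0],[[0,0,0],[0,0,-0.35],0],[[0,0,0],[0,0,0],0]])

```text
t: 32.55
tool_pos: [0.4859, -0.2028, 0.231]
tool_rot: [0.06, 1.563, -0.067]
contact_force: [-0.8, 0.5, -0.9]
opening: 0.0337
```

```bash
python3 w.py w28
```

```text
t 32.55 tcp [ 0.4859 -0.2028  0.231 ] yaw z -4.63 x [ 0.007 -0.005 -1.   ] q [-0.54 -0.01  1.98 -0.    1.16 -0.46] open 0.033730181083100615 F [-0.8  0.5 -0.9]
```

View pics/w28.png

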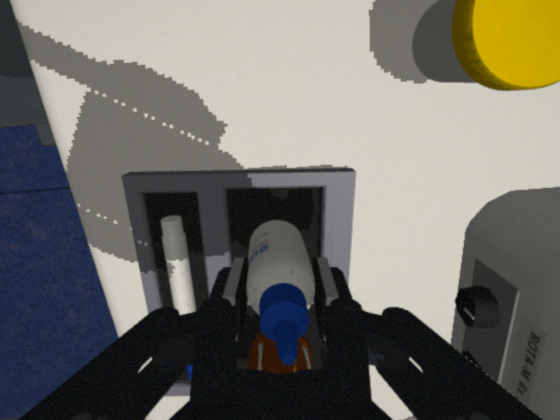

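Call:
carry_out(increments=[[[0.05,0.07,0],[-0.1,0,-0.25],0],[[0,0,0],[0,0,-0.2],0],[[0,0,0],[0,0,0],0],[[0,0,0],[0,0,0],0]])

```text
t: 33.0
tool_pos: [0.4845, -0.2032, 0.2234]
tool_rot: [0.062, 1.567, -0.064]
contact_force: [1.0, 0.1, -0.1]
opening: 0.0339
```

Call:
carry_out(increments=[[[0,0,0],[0,0,-0.1],0],[[0,0,0],[0,0,0],0],[[0,0,0],[0,0,0],0.5],[[0,0,0],[0,0,0],0.65],[[0,0,0],[0,0,0],0.65],[[0,0,0],[0,0,0.5],0.65],[[0,0,0],[0,0,1],0.65],[[0,0,0],[0,0,1],0.65]])

```text
t: 33.8
tool_pos: [0.4836, -0.2027, 0.2712]
tool_rot: [0.065, 1.572, -0.062]
contact_force: [0.9, -0.4, 0.1]
opening: 0.0558
```

```bash
python3 w.py w29
```

```text
t 33.8 tcp [ 0.4836 -0.2027  0.2712] yaw z -4.63 x [-0.002  0.002 -1.   ] q [-0.54 -0.06  1.96  0.    1.25 -0.46] open 0.05579369170613454 F [ 0.9 -0.4  0.1]
```

View pics/w29.png

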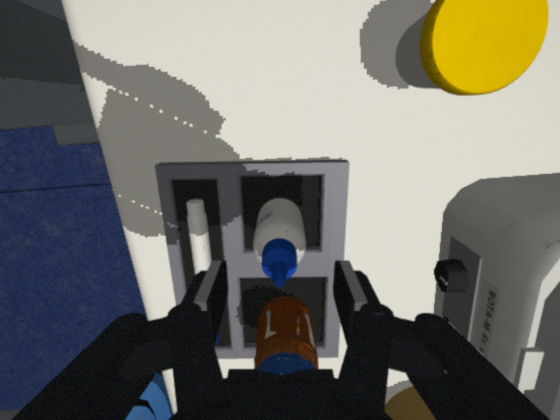

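Call:
carry_out(increments=[[[0,0,0],[0,0.3,1],0.95],[[0,0,0],[0.8,0.8,1],0.95],[[0,0,0],[1,1,0.3],0.95],[[0,0,0],[1,1,0],0.95],[[0,0,0],[1,1,0],0.95],[[0,0,0],[1,1,0],0.95],[[0,0,0],[0,0,0],0.95]])

```text
t: 34.55
tool_pos: [0.5844, -0.0984, 0.3293]
tool_rot: [0.061, 1.555, -0.07]
contact_force: [-0.5, -0.6, -1.1]
opening: 0.0813
```

```bash
python3 w.py w30; python3 - <<'E'
from h import *
im,d=get_image("top")
c=[]
for p in((338,140),(345,160),(360,150),(340,180),(360,185)):
    m=np.zeros(d.shape,bool); m[p[1],p[0]]=1; print(p,cloud("top",d,m))
get_image("wrist")
for t in tip_of("wrist","sample_cup_mid")[:2]: print(t["p"],t["centre"],atz("wrist",t["centre"],.035))
E
```

```text
t 34.55 tcp [ 0.5844 -0.0984  0.3293] yaw z -4.79 x [ 0.015 -0.006 -1.   ] q [-0.29  0.03  1.76 -0.    1.33 -0.21] open 0.08133179629928926 F [-0.5 -0.6 -1.1]
(338, 140) [[ 0.77287344 -0.20381916  0.11660913]]
(345, 160) [[ 0.70694696 -0.22480316  0.11765078]]
(360, 150) [[ 0.73911827 -0.27382589  0.1184042 ]]
(340, 180) [[ 0.58268202 -0.15543125  0.47362523]]
(360, 185) [[ 0.62644875 -0.27229164  0.11101905]]
```

View pics/w30.png

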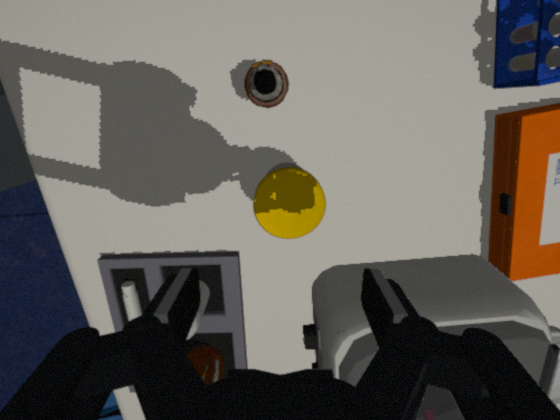

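```bash
python3 - <<'E'
from h import *
im,d=get_image("wrist"); print(atz("wrist",(289,203),.07))
hsv=cv2.cvtColor(im,cv2.COLOR_BGR2HSV); m=(abs(hsv[...,0].astype(int)-26)<8)&(hsv[...,1]>180)&(hsv[...,2]>60); m[:, :240]=0;m[:,340:]=0;m[:150]=0;m[260:]=0
v,u=np.nonzero(m); (c,r)=cv2.minEnclosingCircle(np.stack([u,v],1).astype(np.float32)); print(c,r,atz("wrist",c,.07)); P=cloud("wrist",d,m); print(np.median(P,0))
E
```

```text
[ 0.59389505 -0.09198002  0.07      ]
(291.842041015625, 199.5636749267578) 35.93586730957031 [ 0.59634632 -0.0893472   0.07      ]
[ 0.59631548 -0.08987266  0.06910588]
```

Call:
carry_out(increments=[[[0.06,0.15,0],[0.5,0.35,-0.5],0.95],[[0,0,0],[0,0,-1],0.95],[[0,0.05,0],[0,0,-1],0.95],[[0,0.05,0],[0,0,-1],0.95],[[0,0,0],[0,0,-0.8],0.95],[[0,0,0],[0,0,0],0.95]])

```text
t: 35.4
tool_pos: [0.5895, -0.0988, 0.2412]
tool_rot: [0.073, 1.58, -0.077]
contact_force: [0.6, 0.2, -0.6]
opening: 0.0808
```

```bash
python3 w.py w31
```

```text
t 35.4 tcp [ 0.5895 -0.0988  0.2412] yaw z -5.49 x [-0.011 -0.002 -1.   ] q [-0.29  0.15  1.8  -0.01  1.21 -0.19] open 0.08077359961180883 F [ 0.6  0.2 -0.6]
```

View pics/w31.png

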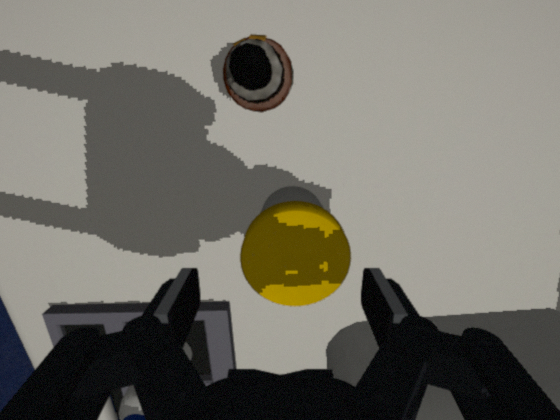

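Call:
carry_out(increments=[[[0,-0.11,0.2],[0.3,0.35,0],0.95],[[0,0,0],[0,0,-0.7],0.95],[[0,0,0],[0,0,-0.7],0.95],[[0,0,0],[0,0,0],0.95]])

```text
t: 35.85
tool_pos: [0.5978, -0.0919, 0.2163]
tool_rot: [0.055, 1.56, -0.062]
contact_force: [-0.7, 0.6, -1.5]
opening: 0.0811
```

```bash
python3 w.py w32
```

```text
t 35.85 tcp [ 0.5978 -0.0919  0.2163] yaw z -4.26 x [ 0.009 -0.004 -1.   ] q [-0.28  0.19  1.8  -0.    1.14 -0.2 ] open 0.08112633663384028 F [-0.7  0.6 -1.5]
```

View pics/w32.png

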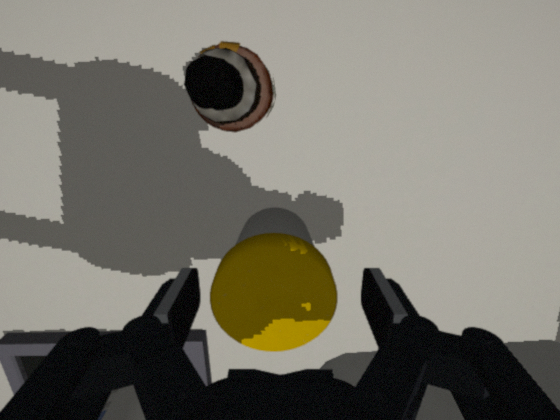

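Call:
carry_out(increments=[[[0.04,0.1,0],[-0.1,0,-0.3],0.95],[[0,0,0],[0,0,0],0.85],[[0,0,0],[0,0,0],0.5],[[0,0,0],[0,0,0],0],[[0,0,0],[0,0,0],0],[[0,0,0],[0,0,0],0]], squeeze=25)

```text
t: 36.5
tool_pos: [0.5965, -0.0922, 0.2119]
tool_rot: [0.058, 1.568, -0.059]
contact_force: [-0.2, 0.0, 0.4]
opening: 0.0577
```

```bash
python3 w.py w33
```

```text
t 36.5 tcp [ 0.5965 -0.0922  0.2119] yaw z -4.26 x [ 0.002 -0.001 -1.   ] q [-0.28  0.19  1.8  -0.    1.14 -0.2 ] open 0.05769141388257423 F [-0.2  0.   0.4]
```

View pics/w33.png

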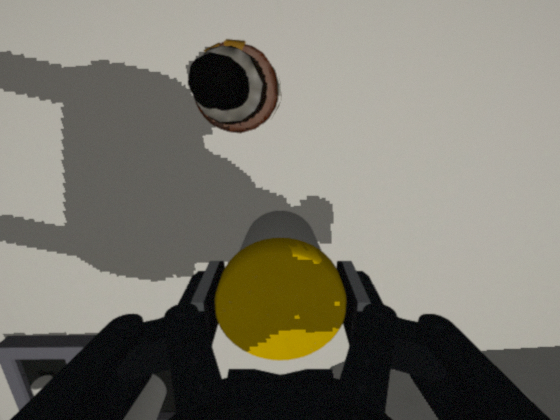

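Call:
carry_out(increments=[[[0,0,0],[0,0,0.7],0],[[0,0,0],[0,0,1],0],[[0,0,0],[0,0,1],0],[[0,0,0],[0,0,1],0],[[0,0,0],[0,0,1],0],[[0,0,0],[0,0,1],0],[[0,0,0],[-0.2,0.5,1],0],[[0,0,0],[-0.3,0.8,0],0]])

```text
t: 37.35
tool_pos: [0.5856, -0.0665, 0.3581]
tool_rot: [0.059, 1.564, -0.062]
contact_force: [-1.0, 0.5, 0.2]
opening: 0.0572
```

Call:
carry_out(increments=[[[0,0,0],[-0.35,1,0],0],[[0,0,0],[-0.35,1,0],0],[[0,0,0],[-0.35,1,0],0],[[0,0,0],[-0.35,1,0],0],[[0,0,0],[-0.35,1,0],0],[[0,0,0],[-0.35,1,0],0],[[0,0,0],[-0.35,1,0],0],[[0,0,0],[-0.35,1,0],0]])

```text
t: 38.15
tool_pos: [0.522, 0.1039, 0.3549]
tool_rot: [0.059, 1.568, -0.06]
contact_force: [-0.5, 0.9, 0.2]
opening: 0.0577
```

Call:
carry_out(increments=[[[0,0,0],[-0.35,1,0],0],[[0,0,0],[-0.35,1,0],0],[[0,0,0],[-0.35,1,0],0],[[0,0,0],[-0.35,1,0],0],[[0,0,0],[-0.35,1,0],0],[[0,0,0],[-0.3,1,0],0],[[0,0,0],[0,1,0],0],[[0,0,0],[0,1,0],0]])

```text
t: 38.95
tool_pos: [0.4702, 0.2741, 0.3483]
tool_rot: [0.055, 1.577, -0.058]
contact_force: [0.4, 0.1, -0.8]
opening: 0.0574
```

Call:
carry_out(increments=[[[0,0,0],[0.2,0,-0.5],0],[[0,0,0],[0,0,-1],0],[[0,0,0],[0,0,-1],0],[[0,0,0],[0,0,-1],0],[[0,0,0],[0,0,-1],0],[[0,0,0],[0,0,-0.8],0],[[0,0,0],[0,0,0],0]])

```text
t: 39.65
tool_pos: [0.4687, 0.2741, 0.232]
tool_rot: [0.047, 1.584, -0.057]
contact_force: [-0.5, -0.1, -0.6]
opening: 0.0578
```

```bash
python3 w.py w34
```

```text
t 39.65 tcp [0.4687 0.2741 0.232 ] yaw z -3.79 x [-0.014 -0.006 -1.   ] q [ 0.39  0.04  1.94 -0.    1.19  0.46] open 0.05784985617361247 F [-0.5 -0.1 -0.6]
```

View pics/w34.png

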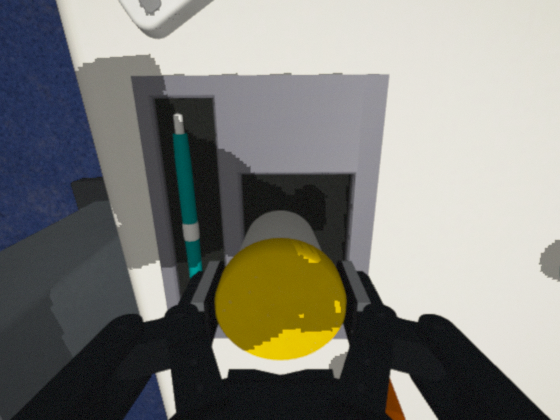

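Call:
carry_out(increments=[[[0.06,-0.12,0],[0.4,0.2,0],0],[[0,0,0],[0,0,-0.35],0],[[0,0,0],[0,0,-0.25],0],[[0,0,0],[0,0,0],0]])

```text
t: 40.1
tool_pos: [0.479, 0.2787, 0.2233]
tool_rot: [0.054, 1.565, -0.05]
contact_force: [-0.7, 0.2, -0.1]
opening: 0.0575
```

```bash
python3 w.py w35
```

```text
t 40.1 tcp [0.479  0.2787 0.2233] yaw z -3.81 x [ 0.006  0.003 -1.   ] q [0.39 0.07 1.92 0.   1.15 0.46] open 0.05749379919558246 F [-0.7  0.2 -0.1]
```

View pics/w35.png

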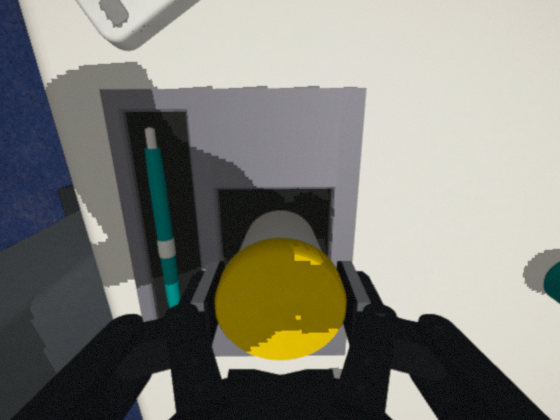

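Over the recess. I'll lower the last 7 mm and release.

Call:
carry_out(increments=[[[0,0.06,0],[-0.1,0,-0.25],0],[[0,0,0],[0,0,-0.15],0],[[0,0,0],[0,0,-0.05],0],[[0,0,0],[0,0,0],0]])

```text
t: 40.55
tool_pos: [0.4774, 0.2791, 0.2153]
tool_rot: [0.055, 1.569, -0.049]
contact_force: [-0.0, -0.4, -0.8]
opening: 0.0574
```

```bash
python3 w.py w36
```

```text
t 40.55 tcp [0.4774 0.2791 0.2153] yaw z -3.8 x [ 0.001  0.004 -1.   ] q [0.39 0.08 1.92 0.   1.14 0.46] open 0.05743043764421235 F [-0.  -0.4 -0.8]
```

Call:
carry_out(increments=[[[0,0,0],[0,0,0],0.8],[[0,0,0],[0,0,0],0.9],[[0,0,0],[0,0,0],0.9],[[0,0,0],[0,0,0.5],0.9],[[0,0,0],[0,0,1],0.9],[[0,0,0],[0,0,1],0.9],[[0,0,0],[0,0,1],0.9],[[0,0,0],[0,0,1],0.9]])

```text
t: 41.4
tool_pos: [0.4756, 0.2782, 0.3067]
tool_rot: [0.053, 1.575, -0.052]
contact_force: [-0.5, -0.7, 0.4]
opening: 0.077
```

Call:
carry_out(increments=[[[0,0,0],[-0.3,-1,1],0.9],[[0,0,0],[-0.3,-1,1],0.9],[[0,0,0],[-0.3,-1,0],0.9],[[0,0,0],[-0.3,-1,0],0.9],[[0,0,0],[-0.3,-1,0],0.9],[[0,0,0],[-0.3,-1,0],0.9],[[0,0,0],[-0.3,-1,0],0.9],[[0,0,0],[-0.3,-1,0],0.9]])

```text
t: 42.2
tool_pos: [0.4265, 0.1149, 0.3615]
tool_rot: [0.053, 1.557, -0.044]
contact_force: [0.6, -0.3, 0.0]
opening: 0.077
```

Call:
carry_out(increments=[[[0,0,0],[-0.2,-1,0],0.9],[[0,0,0],[-0.2,-1,0],0.9],[[0,0,0],[0,-1,0],0.9],[[0,0,0],[0,-1,0],0.9],[[0,0,0],[0,0,0],0.9],[[0,0,0],[0,0,0],0.9]])

```text
t: 42.8
tool_pos: [0.4163, 0.0304, 0.3667]
tool_rot: [0.055, 1.549, -0.046]
contact_force: [-0.0, 0.2, 0.6]
opening: 0.0767
```

```bash
python3 w.py w40; python3 - <<'E'
from h import *
im,d=get_image("top"); cv2.imwrite("pics/t40.png",cv2.resize(im[150:275,125:425],None,fx=2.6,fy=2.6,interpolation=cv2.INTER_CUBIC))
im2,_=get_image("scene"); cv2.imwrite("pics/s40.png",im2)
def tray(o):
    a=np.radians(-3.6); c,s=np.cos(a),np.sin(a); return lambda P:(np.array([[c,s],[-s,c]])@(np.asarray(P[:2])-o))
c,s=np.cos(np.radians(-3.6)),np.sin(np.radians(-3.6)); Q=np.array([[c,-s],[s,c]])
S=tray(np.array([.4769,.2782])-Q@[.022,0]); D=tray(np.array([.4131,-.2505])-Q@[-.046,0])
for cam in("top","wrist"):
  get_image(cam)
  for k,z,f in(("sample_cup_mid",.039,S),("pen_mid",.012,S),("marker_mid",.015,D),("brown_jar_mid",.048,D),("dropper_bottle_mid",.053,D)):
    for t in tip_of(cam,k)[:3]:
        if t["p"]>.3: X=atz(cam,t["centre"],z); print(cam,k,round(t["p"],2),np.round(t["centre"]),X.round(3),"tray mm",np.round(f(X)*1000))
E
```

```text
t 42.8 tcp [0.4163 0.0304 0.3667] yaw z -3.71 x [ 0.021  0.005 -1.   ] q [-0.11 -0.47  2.12  0.01  1.47 -0.04] open 0.07668382126815176 F [-0.   0.2  0.6]
top sample_cup_mid 0.85 [194. 230.] [0.489 0.273 0.039] tray mm [35. -4.]
top pen_mid 0.6 [192. 256.] [0.406 0.284 0.012] tray mm [-49.   1.]
top marker_mid 0.72 [349. 251.] [ 0.416 -0.247  0.015] tray mm [-43.   3.]
top brown_jar_mid 0.66 [368. 230.] [ 0.485 -0.306  0.048] tray mm [ 29. -51.]
top brown_jar_mid 0.44 [348. 239.] [ 0.455 -0.24   0.048] tray mm [-5. 13.]
top dropper_bottle_mid 0.66 [341. 232.] [ 0.479 -0.218  0.053] tray mm [18. 37.]
top dropper_bottle_mid 0.54 [205. 173.] [0.681 0.234 0.053] tray mm [191. 500.]
top dropper_bottle_mid 0.52 [232. 219.] [0.526 0.143 0.053] tray mm [ 42. 400.]
wrist marker_mid 0.64 [283. 385.] [ 0.41  -0.251  0.015] tray mm [-49.  -1.]
wrist dropper_bottle_mid 0.98 [342. 379.] [ 0.483 -0.204  0.053] tray mm [21. 51.]
wrist dropper_bottle_mid 0.6 [396.  75.] [0.529 0.134 0.053] tray mm [ 46. 391.]
```

View pics/t40.png

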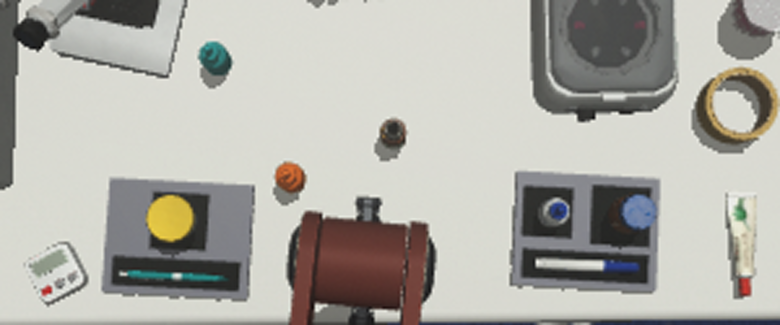

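View pics/s40.png

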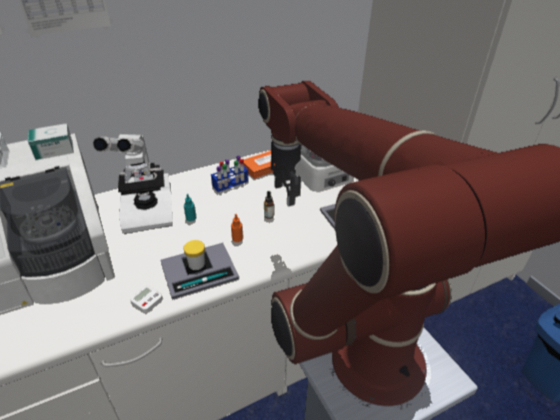

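```bash
python3 - <<'E'
from h import *
im,d=get_image("top"); hsv=cv2.cvtColor(im,cv2.COLOR_BGR2HSV); b,r=im[...,0].astype(int),im[...,2].astype(int)
c,s=np.cos(np.radians(-3.6)),np.sin(np.radians(-3.6)); Q=np.array([[c,-s],[s,c]])
S=np.array([.4769,.2782])-Q@[.022,0]; D=np.array([.4131,-.2505])-Q@[-.046,0]
def go(n,m,box,z,o):
    k=np.zeros(m.shape,bool); k[box[0]:box[1],box[2]:box[3]]=1; m=m&k
    v,u=np.nonzero(m); P=np.array([atz("top",(a,e),z)[:2] for a,e in zip(u,v)]); rc=cv2.minAreaRect(P.astype(np.float32)*1000)
    dz=np.median(cloud("top",d,m)[:,2])
    print(n,len(P),"mean tray",np.round(Q.T@(P.mean(0)-o)*1000,1),"rect c",np.round(Q.T@(np.array(rc[0])/1000-o)*1000,1),np.round(rc[1]),round(rc[2],1),"depth z",round(float(dz),3))
go("cup",(hsv[...,1]>120)&(abs(hsv[...,0].astype(int)-26)<8),(220,250,175,205),.074,S)
go("jar",(b-r>40),(215,243,355,380),.092,D)
go("drop",(b-r>40),(220,243,330,348),.085,D)
go("pen",(hsv[...,1]>90)&(hsv[...,2]>70)&(abs(hsv[...,0].astype(int)-90)<12),(249,262,168,217),.014,S)
go("marker",((im.max(2)>140)|(b-r>40)),(250,256,329,373),.017,D)
E
```

```text
cup 266 mean tray [22.7 -0.3] rect c [22.7  0.1] [58. 55.] 89.5 depth z 0.073
jar 133 mean tray [ 23.7 -50.6] rect c [ 23.4 -49.6] [39. 39.] 88.5 depth z 0.093
drop 28 mean tray [20.5 47.8] rect c [20.2 47.9] [16. 16.] 89.5 depth z 0.085
pen 85 mean tray [-49.1   2.2] rect c [-49.   -0.4] [121.   8.] 86.6 depth z 0.016
marker 136 mean tray [-44.4  -1.7] rect c [-44.5  -1.6] [132.  10.] 89.4 depth z 0.021
```

```bash
python3 -c "
from station import *
print(finish_job())"
```

```text
the job is handed in; nothing more can be done
None
```

Both kits are made up and I handed the job in at about 43 s of the 128 s allowed; no verdict was reported. The pen and cup are in the sampling tray. The marker, white dropper bottle and brown bottle are in the staining tray.

The last checks used the top camera (tray frame, mm), and every position is within its limits:

| Item | Measured (x, y) | Target (x, y) | Tolerance (x, y) |
|---|---|---|---|
| Cup | (23, 0) | (22, 0) | 18, 18 |
| White dropper bottle | (20, 48) | (22, 52) | 16, 16 |
| Brown bottle | (23.5, -50) | (22, -44) | 17, 17 |
| Pen | (-49, 0) | (-46, 0) | 14, 20 |
| Marker | (-44.5, -2) | (-46, 0) | 14, 20 |

- **Heights:** the measured top surfaces match items sitting on the recess and slot floors.
- **Bystanders:** the brown dropper bottle, timer and gel tube look unmoved in the top view. I compared them by eye and did not re-measure them.
- **Disagreement:** the trained networks put the cup at x = 35 and the white dropper at y = 37, both still within the limits. The wrist camera's network put the dropper at (21, 51). The lid outline (cup) and the cap outline plus wrist camera (dropper) agree with the table, so I trusted those.

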